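Switch on the dust extractor under its guard

ROBOT

A 7-joint arm with a two-finger parallel gripper is mounted at the origin on the work surface. World frame = base frame: x ahead of the robot, y to its left, z up, the work surface at z = 0. Lengths are in m, angles in rad, forces in N, time in s.
With the tool pointing down it reaches from about 0.35 to 0.9 m from the base axis. Payload 8.1 kg.
Tool frame: the origin (TCP) lies on the centre line of the jaws, within the pads' length; the fingertips stand 11 mm ahead of it and the grasp point (between the pads) lies 8 mm behind it; z points along the fingers, y is the direction in which the jaws open and shut (so a half turn about z gives the same grasp; the last joint's range is limited). The gripper opens to 85 mm and grips with 20 to 120 N. Pads are 22 mm wide; open, the fingers measure 114 mm over their backs; the gripper's body (76 mm by 85 mm) begins 54 mm behind the grasp point. The pads swing forward as they close: fully open they stand 13 mm farther back than shut.
Start: joints at [-1.277, 0.434, 0.025, 1.573, -0.012, 1.134, -0.075], TCP at [0.242, 0.576, 0.242] pointing down, gripper open.
Joint ranges: [-2.62, 2.62], [-0.44, 2.09], [-1.27, 1.32], [0.08, 2.57], [-1.32, 4.46], [0.12, 2], [-2.74, 2.74]. Speed limits (rad/s): [2.22, 2.22, 3.01, 3.01, 3.14, 3.14, 3.14].

INTERFACE

Orientations are given as a unit quaternion [w, x, y, z].
In Python, from station import manip gives the robot as it stands.
- The arm moves only by the shell command python3 -m jog 'ROWS' [FORCE]. ROWS is JSON, a list of rows, each a list of 3 entries, a list of its own where there are three numbers: the finger opening in m, from 0 to 0.0854, then the shift along the tool's x, y, z in m, then the turn, a rotation vector about the tool's x, y, z in degrees. In form: [[gripper, [tx, ty, tz], [rx, ry, rz]], ...]. A call has 1 to 5 rows; each row shifts and turns the commanded pose from where the row before left it, along the tool's axes as they then stand; what a row does not reach is not made up. A row lasts 1/12 s, in which the tool goes at most 41.7 mm and 7.16 degrees, less where a joint would pass 70% of its speed; a pose out of reach is approached as far as the arm can. A call with a gripper value outside its range is refused whole. The fingers move at their own pace and stop on an object; FORCE is the grip in N (left out, the last holds). Time passes only in rows, so rows that do not move let the fingers close. It gives the time, the measured TCP pose, the force and the opening at its end, in the units of the state.
- manip.get_state(): the state, without advancing time (a new reading comes with each control period).
- manip.grab_frame(name): name is "scene" or "top" or "wrist"; returns the picture (480x640x3 uint8, blue, green, red); there is no depth.
- manip.get_calibration(name): a dict with "mtx" (3x3 intrinsics, pixels), "rvec" (rotation vector, rad) and "tvec" (3), from world to camera coordinates, as OpenCV has them. Camera axes: x right, y down, z forward; pixel columns grow to the right and rows downward; lengths in m; the calibration is good to about 2 mm. A picture is of the moment at which its call begins: read the wrist's pose just before it. get_calibration takes no time and is no camera call; for the wrist camera it gives the pose at the moment of the call.
- manip.sign_off(): hands the job in, once; it reports no verdict.
The state is a dict: "clock": time; "qpos": joint angles; "joint_vel": joint speeds; "effort": joint torques, N m; "position": TCP position; "eef_rot": TCP orientation; "contact_force": force on the tool from outside, world axes, zero at the start; "ft_torque": the same for the moment, N m; "gripper_width": finger opening in m.
Only numpy, scipy, OpenCV 4.12 (cv2) and the standard library are available. Lean on these libraries where they do the work, as an engineer would, in place of code of your own. Each camera call takes 0.05 s, during which the arm holds its last target.

TASK

Switch on the dust extractor, the box with the yellow guard: with a fingertip swing the guard up and back until it stays open by itself, push the toggle beneath it all the way over to the back, away from the robot, then tip the guard forward so that it drops shut over the toggle. Touch and push slowly and gently with the outside of the fingers, without knocks, and squeeze or grasp nothing. Leave the red-guarded router switch and everything else on the bench as they are.

Things in the scene. Friction and masses are not known exactly. Their poses are not given: they have to be found in the camera images.
- box_yellow: Grey metal switch box, fixed to the bench, 150 (x) x 120 (y) x 60 mm high, of the dust extractor; yellow stripe on its front, yellow guard on its top. Origin: centre of its underside, on the bench. Its x axis points from the front (robot side) to the back, y to the left, z up; it is yawed up to 0.3 rad from the world axes.
- guard_yellow (a joint): Yellow hinged guard over the dust extractor toggle: hood 68 mm long, 46 wide, 4 mm walls, open below and behind. 0 rad = shut; grows as its front swings up and back about the hinge, to a stop at 1.70. Swings freely, 40 to 85 g: drops shut by itself below about 0.9 rad; beyond about 1.1 falls back to the stop and stays open.
- lip_yellow (a point): Middle of the free edge of the lip (46 mm wide, 4 thick, 26 long) that flares 45 degrees forward and up from the yellow guard's front top edge; moves with the guard. Shut: 88 mm in front of the hinge axis, 62 mm above it; fully open: about 73 mm behind it, 80 mm above.
- hinge_yellow (a point): Middle of the yellow guard's hinge axis (along the box's y): 30 mm behind the box's centre, 64 mm above the bench, 4 mm above the box's top. With the guard shut its front wall is 72 mm in front of this axis and its top 46 mm above it.
- toggle_yellow (a joint): Metal toggle (bat 30 mm long, 7 to 10 thick) of the dust extractor, under the guard. Pivots about the box's y, 35 mm in front of the hinge axis at the same height. 0 rad = OFF, leaning 0.4 rad to the front (robot side); 0.8 = ON, leaning 0.4 rad to the back. Stays where left; takes 1 to 2 N at its tip. Starts OFF within 0.1 rad.
- tip_yellow (a point): Free end of the yellow switch's toggle, 30 mm from its pivot; OFF: 28 mm above the pivot and 12 mm in front of it.
- box_red: Grey metal switch box, fixed to the bench, 150 (x) x 120 (y) x 60 mm high, of the router; red stripe on its front, red guard on its top. Origin: centre of its underside, on the bench. Its x axis points from the front (robot side) to the back, y to the left, z up; it is yawed up to 0.3 rad from the world axes.
- guard_red (a joint): Red hinged guard over the router toggle: hood 68 mm long, 46 wide, 4 mm walls, open below and behind. 0 rad = shut; grows as its front swings up and back about the hinge, to a stop at 1.70. Swings freely, 40 to 85 g: drops shut by itself below about 0.9 rad; beyond about 1.1 falls back to the stop and stays open.
- lip_red (a point): Middle of the free edge of the lip (46 mm wide, 4 thick, 26 long) that flares 45 degrees forward and up from the red guard's front top edge; moves with the guard. Shut: 88 mm in front of the hinge axis, 62 mm above it; fully open: about 73 mm behind it, 80 mm above.
- hinge_red (a point): Middle of the red guard's hinge axis (along the box's y): 30 mm behind the box's centre, 64 mm above the bench, 4 mm above the box's top. With the guard shut its front wall is 72 mm in front of this axis and its top 46 mm above it.
- toggle_red (a joint): Metal toggle (bat 30 mm long, 7 to 10 thick) of the router, under the guard. Pivots about the box's y, 35 mm in front of the hinge axis at the same height. 0 rad = OFF, leaning 0.4 rad to the front (robot side); 0.8 = ON, leaning 0.4 rad to the back. Stays where left; takes 1 to 2 N at its tip. Starts OFF within 0.1 rad.
- tip_red (a point): Free end of the red switch's toggle, 30 mm from its pivot; OFF: 28 mm above the pivot and 12 mm in front of it.
- tape: Orange tape measure standing on the bench, 66 x 36 x 58 mm high. Origin: centre of its underside. A bystander: leave it alone.
- pushblock: Orange push block lying on the bench, sole 160 x 75 x 20 mm, black arched handle up to 71 mm high. Origin: centre of its underside. A bystander: leave it alone.
- glue: White glue bottle, 56 mm across, 170 mm high, upright. Origin: centre of its underside. A bystander: leave it alone.
- board1: Lower of two stacked light boards, 130 x 90 x 19 mm. Origin: centre of its underside. A bystander: leave it alone.
- board2: Upper stacked board, 120 x 85 x 19 mm. Origin: centre of its underside. A bystander: leave it alone.
- driver: Screwdriver lying on the bench, handle along its own -x. A bystander: leave it alone.
- cup: Steel cup, 80 mm across, 90 mm high, upright. Origin: centre of its underside. A bystander: leave it alone.

How it is judged:
By the outcome, as a careful person would: the job done as asked, in the order asked, and still so for the second after the job is handed in, with the robot touching nothing.
It also fails if it takes over 64 s, if anything falls off the work surface, if the arm or the gripper's body presses on something with over 40 N, if the wrist force passes 120 N, or if a joint passes its speed limit or range.

## Working session

There is one attempt and no reset: what is moved stays moved. The work goes in short steps, Python scripts to look and compute and a shell command to move; the robot and the scene stay as the last step left them, time stands still between calls to the robot, and variables do not carry over. Pictures are saved under pics/ and viewed, and the job is handed in when it is done.

```bash
ls; mkdir -p pics; python3 - <<'E'
from station import manip
import cv2
s=manip.get_state();print(s)
for n in("scene","top","wrist"):
    c=manip.get_calibration(n);print(n,c)
    cv2.imwrite(f"pics/a_{n}.png",manip.grab_frame(n))
E
```

```text
pics
{'clock': 0.0, 'qpos': array([-1.27660964,  0.43520724,  0.02500199,  1.57405806, -0.01158497,
        1.1340057 , -0.07509781]), 'joint_vel': array([-0.00063486,  0.00057271, -0.00057144,  0.00120531,  0.00174337,
        0.00110388,  0.00090437]), 'effort': array([-8.62584220e-04, -6.70470929e+01,  1.02392368e+00, -3.16214168e+01,
        1.53816497e-02,  1.22822926e-02, -1.52307031e-06]), 'position': array([0.24142372, 0.57598121, 0.24155118]), 'eef_rot': array([-6.94012568e-05,  1.97137113e-01,  9.80375627e-01, -7.63676375e-04]), 'contact_force': array([-0.68259276,  0.56949985,  0.14561213]), 'ft_torque': array([ 0.05399917,  0.04419295, -0.0148207 ]), 'gripper_width': 0.08526731899562563}
scene {'mtx': array([[437.13541729,   0.        , 325.24341085],
       [  0.        , 437.13541729, 233.79867103],
       [  0.        ,   0.        ,   1.        ]]), 'rvec': array([ 2.09871956,  1.19267959, -0.51368107]), 'tvec': array([-0.30689069, -0.30610798,  1.62976862])}
top {'mtx': array([[563.24069322,   0.        , 319.44735639],
       [  0.        , 563.24069322, 235.34483161],
       [  0.        ,   0.        ,   1.        ]]), 'rvec': array([ 2.1370055 , -2.11770924,  0.17824303]), 'tvec': array([0.00553366, 0.60960066, 1.21708726])}
wrist {'mtx': array([[343.64247082,   0.        , 313.05704928],
       [  0.        , 343.64247082, 243.04629194],
       [  0.        ,   0.        ,   1.        ]]), 'rvec': array([-2.39151966, -1.59187335, -0.24751964]), 'tvec': array([-0.6241611 , -0.04112399,  0.38086469])}
```

View pics/a_scene.png

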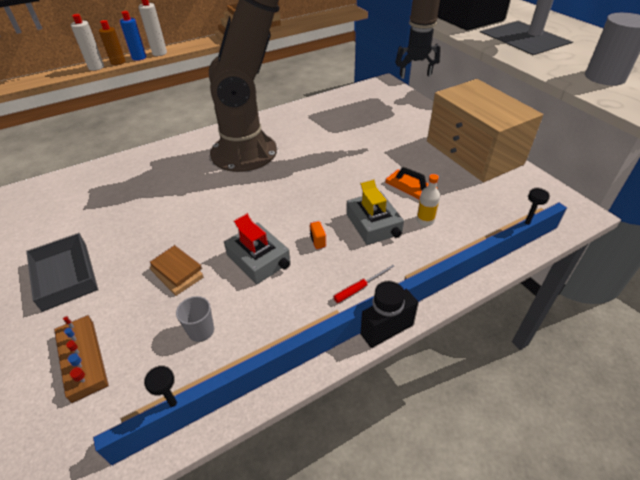

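View pics/a_top.png

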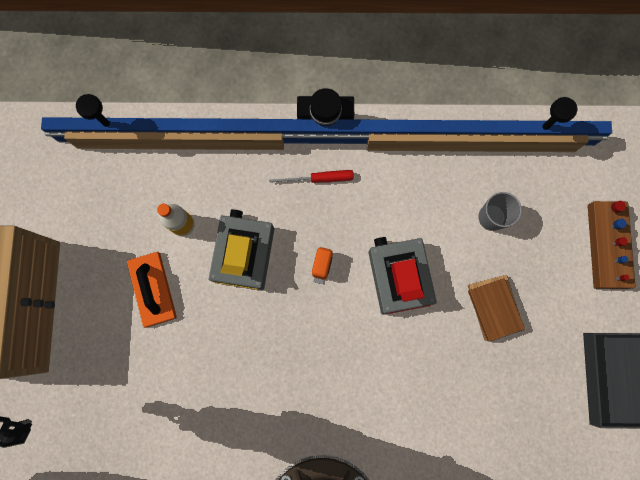

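View pics/a_wrist.png

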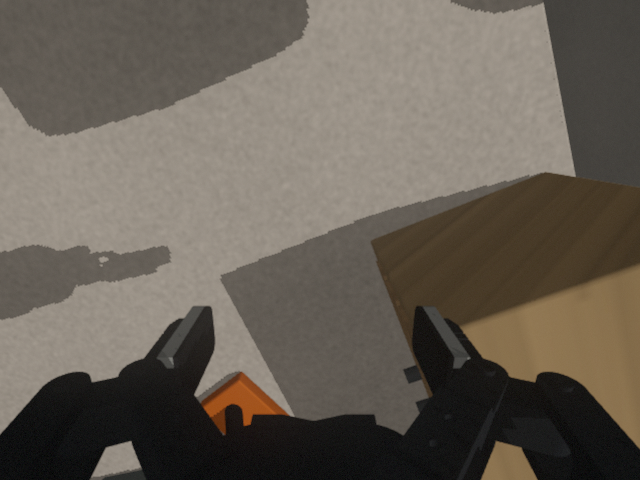

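The top view shows the yellow box around (242,250) and the red one around (402,275). The block and bottle are left of the yellow box and the tape is right of it. Next I'll zoom in to measure.

```bash
cat > h.py <<'E'
import numpy as np, cv2
from station import manip
def ray(n,px,z,c=None):
    c=c or manip.get_calibration(n)
    R=cv2.Rodrigues(np.array(c["rvec"]))[0];t=np.array(c["tvec"]).ravel()
    p=cv2.undistortPoints(np.array([[px]],float),np.array(c["mtx"]),None)[0,0]
    d=R.T@np.array([p[0],p[1],1]);o=-R.T@t
    return o+d*(z-o[2])/d[2]
def proj(n,P,c=None):
    c=c or manip.get_calibration(n)
    return cv2.projectPoints(np.array(P,float).reshape(-1,3),np.array(c["rvec"]),np.array(c["tvec"]),np.array(c["mtx"]),None)[0][:,0]
def crop(n,x0,y0,w,h,k,name,img=None):
    img=manip.grab_frame(n) if img is None else img
    cv2.imwrite(f"pics/{name}.png",cv2.resize(img[y0:y0+h,x0:x0+w],None,fx=k,fy=k,interpolation=cv2.INTER_CUBIC))
E
python3 - <<'E'
from h import *
im=cv2.imread("pics/a_top.png");crop("top",190,195,100,100,6,"b_top",im)
im2=cv2.imread("pics/a_scene.png");crop("scene",330,165,120,90,6,"b_scene",im2)
hsv=cv2.cvtColor(im,cv2.COLOR_BGR2HSV)
m=cv2.inRange(hsv,(18,120,80),(34,255,255));m[:, :195]=0;m[:,290:]=0
for c in cv2.findContours(m,0,2)[0]:
    if cv2.contourArea(c)>20:print(cv2.contourArea(c),cv2.minAreaRect(c),cv2.boxPoints(cv2.minAreaRect(c)).tolist())
E
```

```text
808.5 ((234.9807586669922, 254.59616088867188), (22.945587158203125, 40.007694244384766), 11.309932708740234) [[219.80767822265625, 271.9615478515625], [227.65383911132812, 232.73077392578125], [250.15383911132812, 237.23077392578125], [242.30767822265625, 276.4615478515625]]
```

View pics/b_top.png

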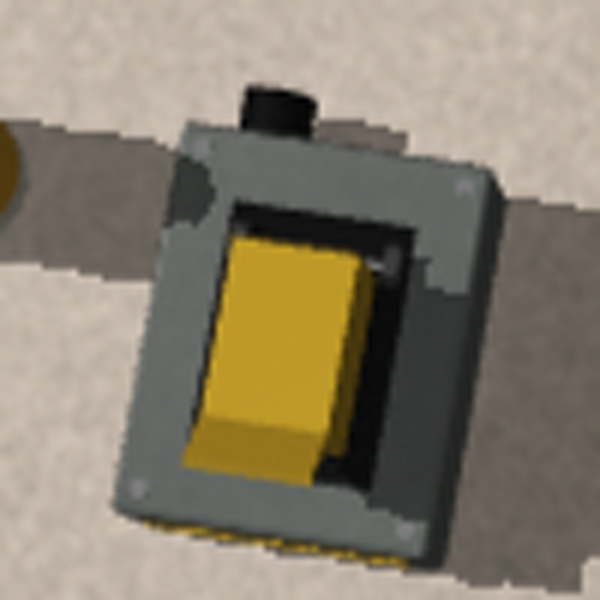

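View pics/b_scene.png

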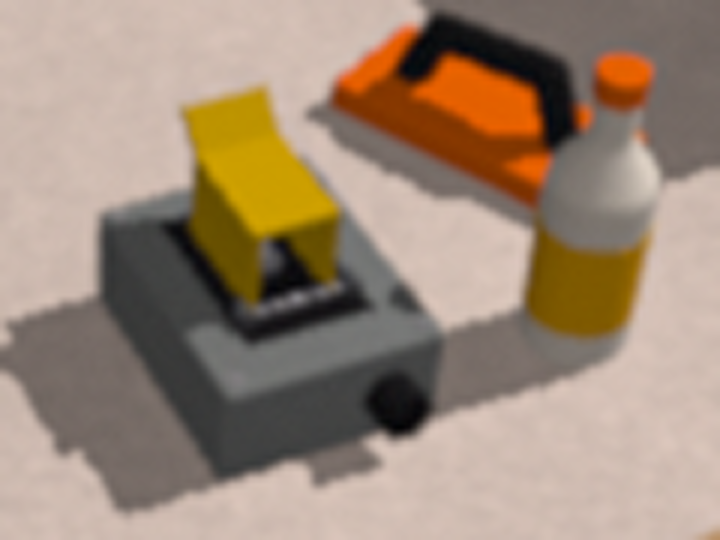

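The crops show the top-face corners of the yellow box near crop pixels (187,122), (482,168), (115,508) and (412,557). The guard is shut and the lip faces the robot. The box pose follows from these.

```bash
python3 - <<'E'
from h import *
c=manip.get_calibration("top")
P=[ray("top",(190+(u+.5)/6-.5,195+(v+.5)/6-.5),.06,c)[:2] for u,v in[(187,122),(482,168),(115,508),(412,557)]]
P=np.array(P);print(P)
bl,br,fl,fr=P
print([np.linalg.norm(a) for a in(bl-fl,br-fr,bl-br,fl-fr)])
ex=(bl-fl)+(br-fr);ey=(bl-br)+(fl-fr)
print(np.arctan2(ex[1],ex[0]),np.arctan2(-ey[0],ey[1]),P.mean(0))
cen=P.mean(0)
yaw=np.arctan2(ex[1],ex[0])
# guard top face check: crop pts (237,235),(362,255),(200,415),(332,435) at z=.110
Q=np.array([ray("top",(190+u/6-.4,195+v/6-.4),.110,c)[:2] for u,v in[(237,237),(362,255),(203,415),(332,433)]])
R=np.array([[np.cos(yaw),-np.sin(yaw)],[np.sin(yaw),np.cos(yaw)]])
print((Q-cen)@R)
def W(x,y,z):return [*(R@[x,y]+cen),z]
pts=[W(x,y,.06) for x in(-.075,.075) for y in(-.06,.06)]+[W(x,y,.11) for x in(-.102,-.03) for y in(-.023,.023)]+[W(-.118,y,.126) for y in(-.023,.023)]
for n in("top","scene"):
    im=cv2.imread(f"pics/a_{n}.png");x0,y0=(190,195) if n=="top" else(330,165)
    b=cv2.resize(im[y0:y0+100,x0:x0+120],None,fx=6,fy=6,interpolation=cv2.INTER_CUBIC)
    for p in proj(n,pts):cv2.circle(b,(int((p[0]-x0+.5)*6),int((p[1]-y0+.5)*6)),3,(255,0,255),-1)
    cv2.imwrite(f"pics/c_{n}.png",b)
# neighbors
for nm,px,z in[("bottle cap",(165,210),.17),("block tr",(160,253),.02),("block br",(175,320),.02),("block handle top",(143,270),.071),("tape",(322,262),.058),("bottlebase",(180,228),0.05)]:
    print(nm,ray("top",px,z,c).round(3), ((ray("top",px,z,c)[:2]-cen)@R).round(3))
print("cam",-cv2.Rodrigues(c["rvec"])[0].T@np.ravel(c["tvec"]))
E
```

```text
[[0.65329212 0.23449353]
 [0.63656779 0.12288979]
 [0.50748399 0.25528584]
 [0.49041146 0.14504638]]
[np.float64(0.1472831738779971), np.float64(0.1478262064606159), np.float64(0.11284989475496793), np.float64(0.11155361239904153)]
-0.14605567158633218 -0.15118325950252498 [0.57193884 0.18942889]
[[ 0.02603221  0.01999298]
 [ 0.02649204 -0.02557404]
 [-0.03914814  0.020219  ]
 [-0.03839781 -0.02633951]]
bottle cap [0.639 0.33  0.17 ] [0.046 0.148]
block tr [0.571 0.379 0.02 ] [-0.029  0.187]
block br [0.418 0.336 0.02 ] [-0.173  0.122]
block handle top [0.526 0.399 0.071] [-0.076  0.201]
tape [0.548 0.005 0.058] [ 0.004 -0.186]
bottlebase [0.624 0.328 0.05 ] [0.032 0.144]
cam [0.3897074  0.0014574  1.30425113]
```

```bash
cat >> h.py <<'E'
YAW=-0.148;CEN=np.array([.5715,.1865])
RB=np.array([[np.cos(YAW),-np.sin(YAW)],[np.sin(YAW),np.cos(YAW)]])
HB=np.array([.03,0])
def W(f,l,u):   # f = behind hinge(+), l left, u above hinge
    return [*(RB@[f+.03,l]+CEN),.064+u]
def guardpts(th):
    c,s=np.cos(th),np.sin(th);o=[]
    for f,u in[(4,46),(72,46),(88,62),(72,0)]:
        F=f*c-u*s;U=f*s+u*c
        o+=[W(-F/1e3,l,U/1e3) for l in(-.023,.023)]
    return o
def boxpts():return [[*(RB@[x,y]+CEN),.06] for x in(-.075,.075) for y in(-.06,.06)]
def over(n,x0,y0,w,h,k,name,pts,img=None):
    img=manip.grab_frame(n) if img is None else img
    b=cv2.resize(img[y0:y0+h,x0:x0+w],None,fx=k,fy=k,interpolation=cv2.INTER_CUBIC)
    for p in proj(n,pts):cv2.circle(b,(int((p[0]-x0+.5)*k),int((p[1]-y0+.5)*k)),3,(255,0,255),-1)
    cv2.imwrite(f"pics/{name}.png",b)
def rel(s=None):
    s=s or manip.get_state()
    from scipy.spatial.transform import Rotation as Ro
    q=s["eef_rot"];R=Ro.from_quat([q[1],q[2],q[3],q[0]]).as_matrix()
    p=np.array(s["position"]);tip=p+.011*R[:,2]
    f=RB.T@(tip[:2]-CEN)-HB
    print("t",round(s["clock"],2),"tip rel hinge mm f,l,u",np.r_[f*1e3,(tip[2]-.064)*1e3].round(1),"F",np.round(np.r_[RB.T@s["contact_force"][:2],s["contact_force"][2]],2),"w",round(s["gripper_width"],4))
    RBB=np.eye(3);RBB[:2,:2]=RB
    print("toolaxes in box frame\n",(RBB.T@R).round(3), "rotvec needed deg(tool)",np.degrees(Ro.from_matrix(R.T@RBB@np.diag([-1,1,-1])).as_rotvec()).round(2))
E
python3 - <<'E'
from h import *
P=guardpts(0)+boxpts()
over("top",190,195,100,100,6,"d_top",P,cv2.imread("pics/a_top.png"))
over("scene",330,165,120,90,6,"d_scene",P,cv2.imread("pics/a_scene.png"))
rel()
E
```

```text
t 0.15 tip rel hinge mm f,l,u [-413.9  336.7  166.7] F [ 0.58 -0.19  0.31] w 0.0853
toolaxes in box frame
 [[-0.969  0.246 -0.   ]
 [ 0.246  0.969 -0.001]
 [-0.    -0.001 -1.   ]] rotvec needed deg(tool) [ -0.07  -0.   -14.26]
```

View pics/d_top.png

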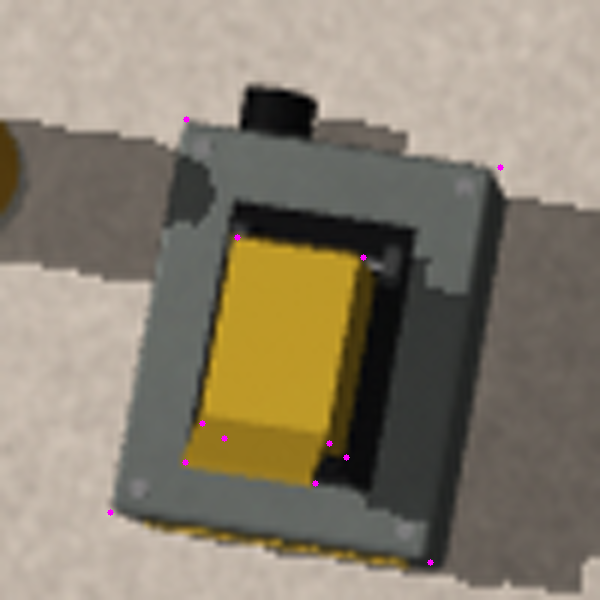

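View pics/d_scene.png

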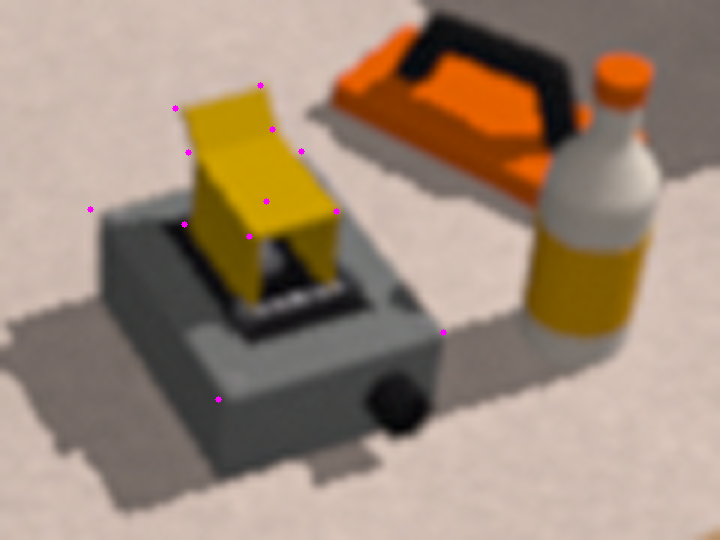

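The overlay matches within about 3 mm in both views. Next I turn the tool to the box axes, shut the fingers and approach from the front.

```bash
python3 -m jog '[[0,[0,0,0],[0,0,-5]],[0,[0,0,0],[0,0,-5]],[0,[0,0,0],[0,0,-4.26]],[0,[-0.015,-0.02,0],[0,0,0]],[0,[-0.015,-0.02,0],[0,0,0]]]' 20
python3 -m jog '[[0,[-0.02,-0.028,0],[0,0,0]],[0,[-0.02,-0.028,0],[0,0,0]],[0,[-0.02,-0.028,0],[0,0,0]],[0,[-0.02,-0.028,0],[0,0,0]],[0,[-0.02,-0.028,0],[0,0,0]]]'
python3 -m jog '[[0,[-0.02,-0.028,0],[0,0,0]],[0,[-0.02,-0.028,0],[0,0,0]],[0,[-0.02,-0.028,0],[0,0,0]],[0,[-0.02,-0.022,0],[0,0,0]],[0,[-0.01,-0.01,0],[0,0,0]]]'
python3 - <<'E'
from h import *
rel()
crop("scene",300,0,240,180,3,"e_scene")
E
```

```text
clock: 0.57
position: [0.2644, 0.5327, 0.2416]
eef_rot: [-0.0, 0.072, 0.997, -0.0]
contact_force: [0.1, -0.8, 0.8]
gripper_width: 0.0258
clock: 0.98
position: [0.344, 0.3775, 0.2422]
eef_rot: [-0.0, 0.074, 0.997, -0.0]
contact_force: [0.3, 0.9, 0.1]
gripper_width: 0.0002
clock: 1.4
position: [0.4173, 0.247, 0.2424]
eef_rot: [0.0, 0.076, 0.997, -0.001]
contact_force: [0.7, -0.0, 0.4]
gripper_width: -0.0
t 1.4 tip rel hinge mm f,l,u [-191.4   37.1  167.4] F [0.71 0.09 0.41] w -0.0
toolaxes in box frame
 [[-1.     0.004  0.001]
 [ 0.004  1.    -0.001]
 [-0.001 -0.001 -1.   ]] rotvec needed deg(tool) [-0.07  0.04 -0.26]
```

View pics/e_scene.png

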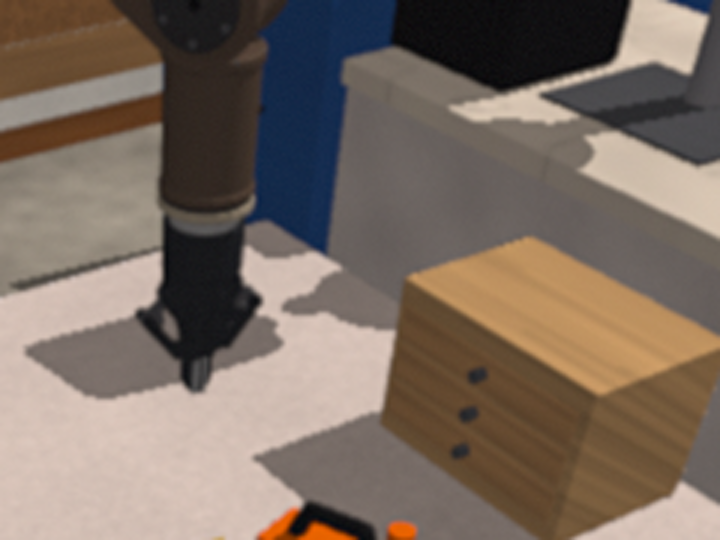

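```bash
python3 -m jog '[[0,[-0.01,-0.01,0.015],[0,0,0]],[0,[-0.015,-0.012,0.024],[0,0,0]],[0,[-0.02,-0.01,0.024],[0,0,0]],[0,[-0.018,-0.005,0.024],[0,0,0]],[0,[-0.010,0,0.02],[0,0,0]]]'
python3 -m jog '[[0,[0,0,0.01],[0,0,-0.2]],[0,[0,0,0],[0,0,0]]]'
python3 - <<'E'
from h import *
rel()
s=manip.get_state();p=s["position"]-np.array([0,0,.011])
P=[p+np.r_[RB@[dx,dy],0] for dx in(-.011,.011) for dy in(-.0145,.0145)]
over("scene",330,120,120,100,6,"f_scene",P)
over("top",190,190,100,100,6,"f_top",P)
E
```

```text
clock: 1.87
position: [0.4836, 0.2019, 0.1338]
eef_rot: [0.0, 0.075, 0.997, -0.001]
contact_force: [-0.6, 0.9, -0.7]
gripper_width: 0.0001
clock: 2.03
position: [0.4808, 0.2033, 0.1231]
eef_rot: [-0.002, 0.072, 0.997, -0.001]
contact_force: [0.6, 0.8, 0.1]
gripper_width: -0.0
t 2.03 tip rel hinge mm f,l,u [-122.3    3.2   48.1] F [0.51 0.92 0.05] w -0.0
toolaxes in box frame
 [[-1.    -0.003 -0.004]
 [-0.003  1.    -0.003]
 [ 0.004 -0.003 -1.   ]] rotvec needed deg(tool) [-0.15 -0.21  0.19]
```

View pics/f_scene.png

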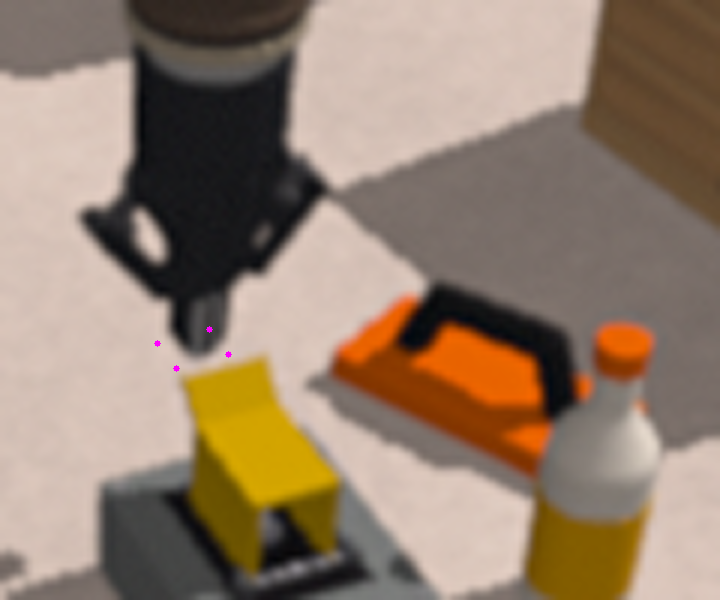

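View pics/f_top.png

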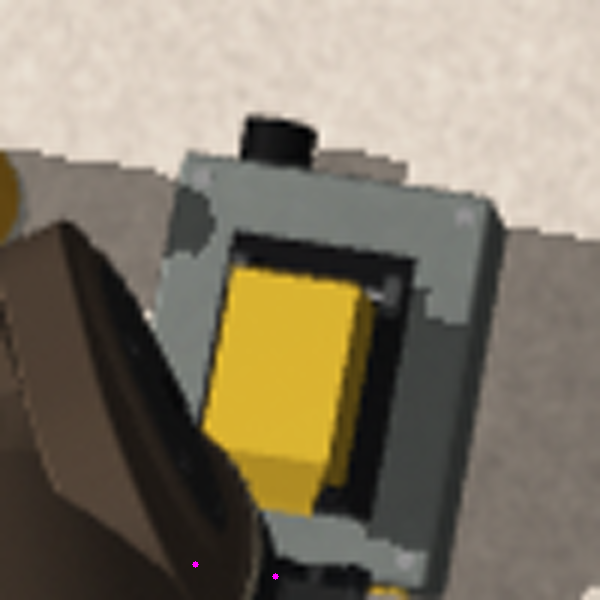

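The finger tip stands level in front of the lip edge, with its projection at (193,349) and its actual position at (200,345) in the crop. Now I approach gently and follow the arc.

```bash
python3 -m jog '[[0,[-0.006,-0.001,0],[0,0,0]],[0,[-0.006,-0.001,0],[0,0,0]],[0,[-0.004,-0.001,0],[0,0,0]],[0,[-0.003,0,0],[0,0,0]],[0,[-0.002,0,0],[0,0,0]]]'
python3 -m jog '[[0,[-0.002,0,-0.001],[0,0,0]],[0,[-0.002,0,-0.002],[0,0,0]],[0,[-0.002,0,-0.002],[0,0,0]],[0,[-0.002,0,-0.002],[0,0,0]],[0,[-0.002,0,-0.002],[0,0,0]]]'
python3 - <<'E'
from h import *
rel()
crop("scene",330,120,120,100,6,"g_scene")
E
```

```text
clock: 2.55
position: [0.503, 0.1978, 0.1258]
eef_rot: [0.0, 0.072, 0.997, 0.0]
contact_force: [-6.4, 0.8, 4.5]
gripper_width: -0.0002
clock: 2.97
position: [0.5096, 0.1969, 0.1342]
eef_rot: [-0.003, 0.072, 0.997, -0.0]
contact_force: [-12.0, 0.5, 9.0]
gripper_width: 0.0
t 2.97 tip rel hinge mm f,l,u [-92.8   1.1  59.2] F [-11.95  -1.31   9.01] w 0.0
toolaxes in box frame
 [[-1.    -0.005 -0.005]
 [-0.005  1.    -0.001]
 [ 0.005 -0.001 -1.   ]] rotvec needed deg(tool) [-0.06 -0.31  0.27]
```

View pics/g_scene.png

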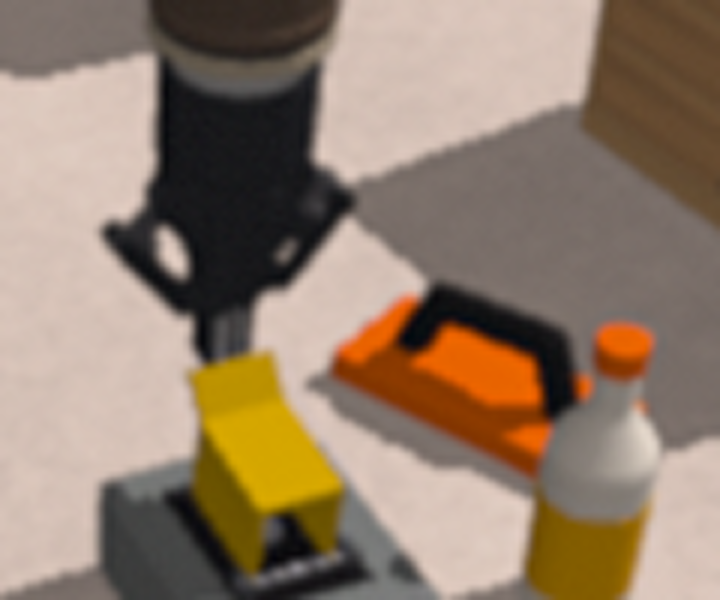

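The wrist force (-12 back, +9 up) shows that the finger is jamming the lip edge by friction: the tip pushed back without rising enough. I back off and go up more steeply so that friction helps lift the lip.

```bash
python3 -m jog '[[0,[0.004,0,0],[0,0,0]],[0,[0.004,0,0.003],[0,0,0]],[0,[0.003,0,0.003],[0,0,0]],[0,[0,0,0.004],[0,0,0]],[0,[0,0,0],[0,0,0]]]'
python3 - <<'E'
from h import *
rel()
crop("scene",330,120,120,100,6,"h_scene")
E
```

```text
clock: 3.43
position: [0.5012, 0.1978, 0.1234]
eef_rot: [-0.0, 0.072, 0.997, -0.0]
contact_force: [-0.3, 0.3, -0.3]
gripper_width: 0.0
t 3.43 tip rel hinge mm f,l,u [-101.2    0.9   48.4] F [-0.38  0.2  -0.32] w 0.0
toolaxes in box frame
 [[-1.    -0.004 -0.001]
 [-0.004  1.    -0.001]
 [ 0.001 -0.001 -1.   ]] rotvec needed deg(tool) [-0.04 -0.04  0.21]
```

View pics/h_scene.png

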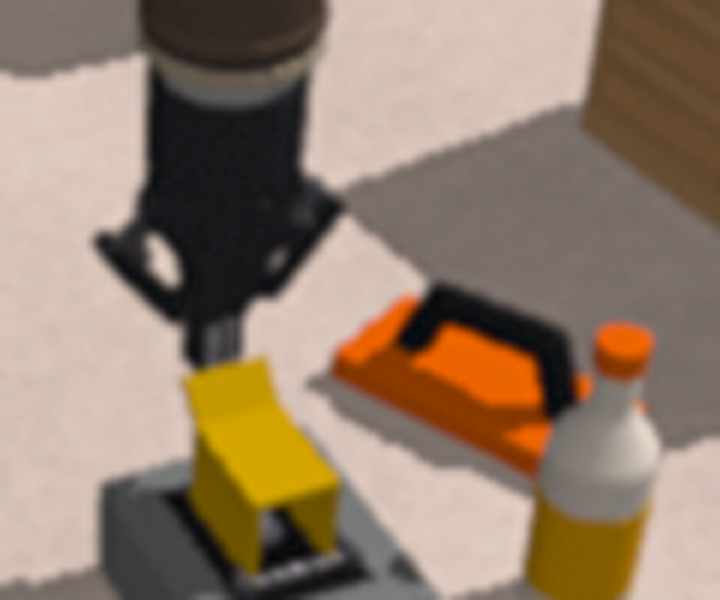

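The guard moved only a few degrees and dropped shut again, so no harm was done. I'll tilt the tool 40° so the tip hooks under the lip and lifts it.

```bash
cat >> h.py <<'E'
def pose():
    from scipy.spatial.transform import Rotation as Ro
    s=manip.get_state();q=s["eef_rot"];R=Ro.from_quat([q[1],q[2],q[3],q[0]]).as_matrix()
    B=np.eye(3);B[:2,:2]=RB
    p=B.T@(np.array(s["position"])-np.r_[CEN,.064])-np.r_[HB,0]
    return s,p,B.T@R
def go(*tg):
    s,p,R=pose()
    print("t",round(s["clock"],2),"TCP f,l,u mm",(p*1e3).round(1),"tilt",np.degrees(np.arctan2(R[0,2],-R[2,2])).round(1),"Fbox",np.round(np.r_[RB.T@s["contact_force"][:2],s["contact_force"][2]],1))
    for t in tg:
        t=np.array(t,float)/1e3;print("  to",t*1e3,"tool mm",(R.T@(t-p)*1e3).round(1));p=t
E
python3 -m jog '[[0,[0.015,0,0],[0,0,0]],[0,[0.015,0,0],[0,-6,0]],[0,[0,0,0],[0,-7,0]],[0,[0,0,0],[0,-7,0]],[0,[0,0,0],[0,-7,0]]]'
python3 -m jog '[[0,[0,0,0],[0,-7,0]],[0,[0,0,0],[0,-6,0]],[0,[0,0,0],[0,0,0]]]'
python3 - <<'E'
from h import *
go((-118,0,41),(-95,0,41),(-94.4,0,48.8),(-79.4,0,67.5),(-60,0,81.9),(-37.8,0,90.7),(-13.9,0,93.4),(2,0,91.7))
print(manip.get_state()["qpos"])
E
```

```text
clock: 3.9
position: [0.4738, 0.1987, 0.1233]
eef_rot: [0.191, 0.073, 0.979, -0.019]
contact_force: [2.0, -0.7, -0.8]
gripper_width: 0.0001
clock: 4.15
position: [0.477, 0.1965, 0.1186]
eef_rot: [0.245, 0.071, 0.966, -0.032]
contact_force: [-1.7, -0.3, -0.5]
gripper_width: 0.0
t 4.15 TCP f,l,u mm [-125.    -4.1   54.6] tilt 28.6 Fbox [-1.6 -0.5 -0.5]
  to [-118.    0.   41.] tool mm [ 0.4  4.5 15.2]
  to [-95.   0.  41.] tool mm [-20.2   0.1  11. ]
  to [-94.4   0.   48.8] tool mm [-4.3 -0.2 -6.6]
  to [-79.4   0.   67.5] tool mm [-22.1  -0.4  -9.2]
  to [-60.    0.   81.9] tool mm [-23.9  -0.3  -3.4]
  to [-37.8   0.   90.7] tool mm [-23.7  -0.1   2.9]
  to [-13.9   0.   93.4] tool mm [-22.3   0.1   9.1]
  to [ 2.   0.  91.7] tool mm [-13.1   0.1   9.1]
[-1.34801737  0.38102041  0.73332011  2.35487908  0.65386236  0.21803268
  0.11038946]
```

```bash
python3 -m jog '[[0,[0,0.002,0.008],[0,0,0]],[0,[0.001,0.002,0.009],[0,0,0]],[0,[-0.007,0,0.004],[0,0,0]],[0,[-0.006,0,0.003],[0,0,0]],[0,[-0.003,0,0.0015],[0,0,0]]]'
python3 - <<'E'
from h import *
go((-94,0,38),(-94,0,51.8))
crop("scene",330,120,120,100,6,"i_scene")
E
```

```text
clock: 4.57
position: [0.5069, 0.1925, 0.1037]
eef_rot: [0.244, 0.076, 0.966, -0.031]
contact_force: [0.4, -0.3, -0.0]
gripper_width: -0.0005
t 4.57 TCP f,l,u mm [-94.8  -3.6  39.7] tilt 28.4 Fbox [ 0.5 -0.3 -0. ]
  to [-94.   0.  38.] tool mm [0.1 3.7 1.8]
  to [-94.    0.   51.8] tool mm [ -6.6  -0.3 -12.1]
```

View pics/i_scene.png

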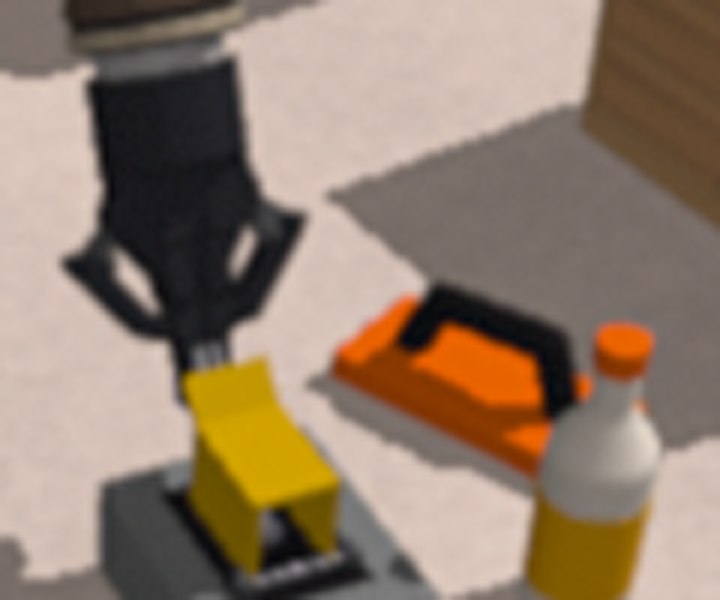

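The tip is under the lip (crop ~(200,390)) with no force. Now I lift slowly.

```bash
python3 -m jog '[[0,[-0.001,0.002,-0.002],[0,0,0]],[0,[-0.0015,0.001,-0.0025],[0,0,0]],[0,[-0.0015,0,-0.0025],[0,0,0]],[0,[-0.0015,0,-0.0025],[0,0,0]],[0,[-0.002,0,-0.0025],[0,0,0]]]'
python3 - <<'E'
from h import *
go((-94,0,51.8),(-79,0,70.5))
E
python3 -m jog '[[0,[-0.003,0,-0.002],[0,0,0]],[0,[-0.003,0,-0.002],[0,0,0]],[0,[-0.003,0,-0.002],[0,0,0]]]'
python3 - <<'E'
from h import *
go((-79,0,70.5),(-59.6,0,84.9))
crop("scene",330,120,120,100,6,"j_scene")
E
```

```text
clock: 5.03
position: [0.5058, 0.1969, 0.1182]
eef_rot: [0.244, 0.074, 0.966, -0.031]
contact_force: [-0.5, -0.0, -1.3]
gripper_width: -0.0002
t 5.03 TCP f,l,u mm [-96.5   0.6  54.2] tilt 28.5 Fbox [-0.5 -0.1 -1.3]
  to [-94.    0.   51.8] tool mm [-1.  -0.5  3.3]
  to [-79.    0.   70.5] tool mm [-22.1  -0.3  -9.3]
clock: 5.28
position: [0.5112, 0.1963, 0.1279]
eef_rot: [0.244, 0.074, 0.966, -0.031]
contact_force: [0.1, -0.2, 0.1]
gripper_width: -0.0001
t 5.28 TCP f,l,u mm [-91.1   0.8  63.9] tilt 28.5 Fbox [ 0.1 -0.2  0.1]
  to [-79.    0.   70.5] tool mm [-13.8  -0.8  -0. ]
  to [-59.6   0.   84.9] tool mm [-23.9  -0.1  -3.4]
```

View pics/j_scene.png

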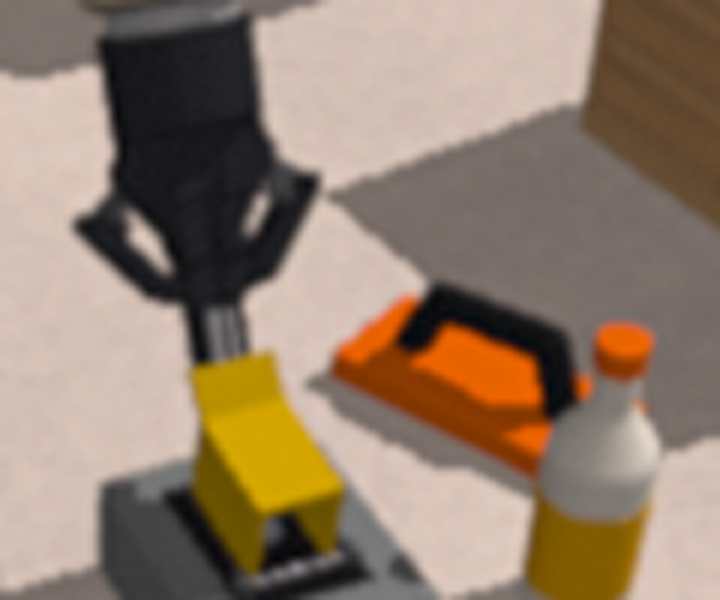

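The guard is lifting, with forces of about 0–1 N. I continue along the arc.

```bash
python3 -m jog '[[0,[-0.0035,0,-0.0005],[0,0,0]],[0,[-0.0035,0,-0.0005],[0,0,0]],[0,[-0.0035,0,-0.0005],[0,0,0]],[0,[-0.0035,0,-0.0005],[0,0,0]],[0,[-0.0035,0,-0.0005],[0,0,0]]]'
python3 - <<'E'
from h import *
go((-59.6,0,84.9),(-37.3,0,93.7))
crop("scene",330,120,120,100,6,"k_scene")
E
```

```text
clock: 5.75
position: [0.5255, 0.194, 0.1382]
eef_rot: [0.244, 0.075, 0.966, -0.031]
contact_force: [-0.2, -0.6, -0.3]
gripper_width: 0.0003
t 5.75 TCP f,l,u mm [-76.6   0.6  74.2] tilt 28.5 Fbox [-0.1 -0.6 -0.3]
  to [-59.6   0.   84.9] tool mm [-20.1  -0.7  -1.3]
  to [-37.3   0.   93.7] tool mm [-23.8   0.1   2.9]
```

View pics/k_scene.png

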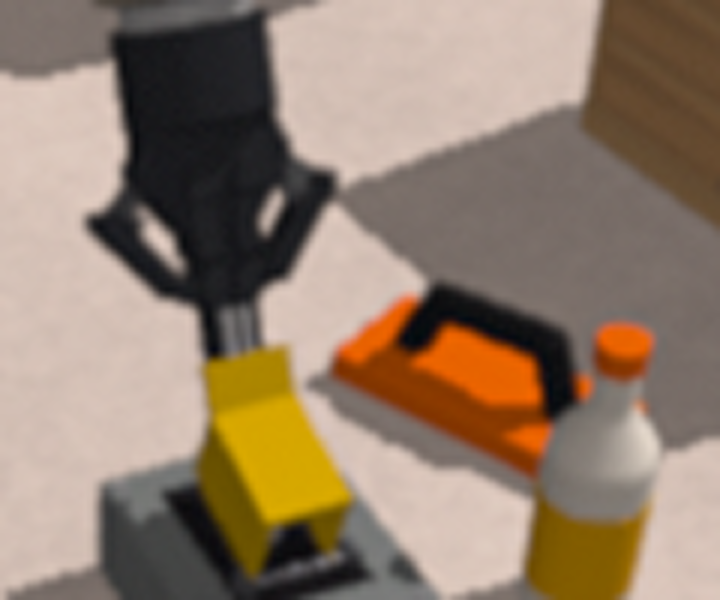

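Working smoothly at about 15°. Continuing.

```bash
python3 -m jog '[[0,[-0.004,0,-0.0003],[0,0,0]],[0,[-0.004,0,-0.0003],[0,0,0]],[0,[-0.004,0,-0.0003],[0,0,0]],[0,[-0.004,0,-0.0003],[0,0,0]],[0,[-0.004,0,0],[0,0,0]]]'
python3 -m jog '[[0,[-0.004,0,0.0005],[0,0,0]],[0,[-0.004,0,0.0005],[0,0,0]],[0,[-0.004,0,0.0005],[0,0,0]],[0,[-0.004,0,0.0005],[0,0,0]],[0,[-0.004,0,0.0005],[0,0,0]]]'
python3 - <<'E'
from h import *
go((-37.3,0,93.7),(-13.4,0,96.4),(2.5,0,95))
crop("scene",330,120,120,100,6,"l_scene")
E
```

```text
clock: 6.22
position: [0.5424, 0.1916, 0.1488]
eef_rot: [0.244, 0.075, 0.966, -0.031]
contact_force: [-0.7, 0.1, 0.6]
gripper_width: -0.0
clock: 6.63
position: [0.5609, 0.1888, 0.156]
eef_rot: [0.244, 0.075, 0.966, -0.031]
contact_force: [0.2, -0.4, -0.8]
gripper_width: 0.0
t 6.63 TCP f,l,u mm [-40.8   0.7  92. ] tilt 28.5 Fbox [ 0.2 -0.3 -0.8]
  to [-37.3   0.   93.7] tool mm [-3.9 -0.7  0.2]
  to [-13.4   0.   96.4] tool mm [-22.3   0.2   9. ]
  to [ 2.5  0.  95. ] tool mm [-13.3   0.2   8.8]
```

View pics/l_scene.png

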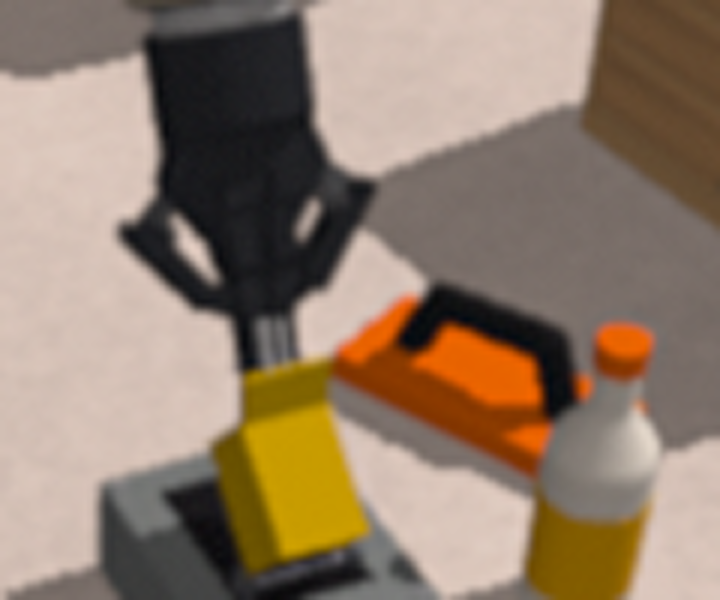

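The guard is at roughly 40°. Continuing, with slower rows past the balance point.

```bash
python3 -m jog '[[0,[-0.004,0,0.001],[0,0,0]],[0,[-0.004,0,0.0015],[0,0,0]],[0,[-0.004,0,0.0017],[0,0,0]],[0,[-0.004,0,0.0017],[0,0,0]],[0,[-0.004,0,0.0018],[0,0,0]]]'
python3 -m jog '[[0,[-0.003,0,0.0015],[0,0,0]],[0,[-0.003,0,0.0015],[0,0,0]],[0,[-0.003,0,0.0017],[0,0,0]],[0,[-0.002,0,0.0012],[0,0,0]],[0,[-0.002,0,0.0012],[0,0,0]]]'
python3 - <<'E'
from h import *
go((2.5,0,95))
crop("scene",330,120,120,100,6,"m_scene")
E
```

```text
clock: 7.1
position: [0.582, 0.1855, 0.1587]
eef_rot: [0.244, 0.075, 0.966, -0.031]
contact_force: [-0.5, 0.0, 0.4]
gripper_width: -0.0001
clock: 7.52
position: [0.5964, 0.1831, 0.1586]
eef_rot: [0.244, 0.075, 0.966, -0.031]
contact_force: [0.7, -0.5, -0.0]
gripper_width: -0.0
t 7.52 TCP f,l,u mm [-4.9  0.3 94.6] tilt 28.5 Fbox [ 0.8 -0.4 -0. ]
  to [ 2.5  0.  95. ] tool mm [-6.7 -0.2  3.2]
```

View pics/m_scene.png

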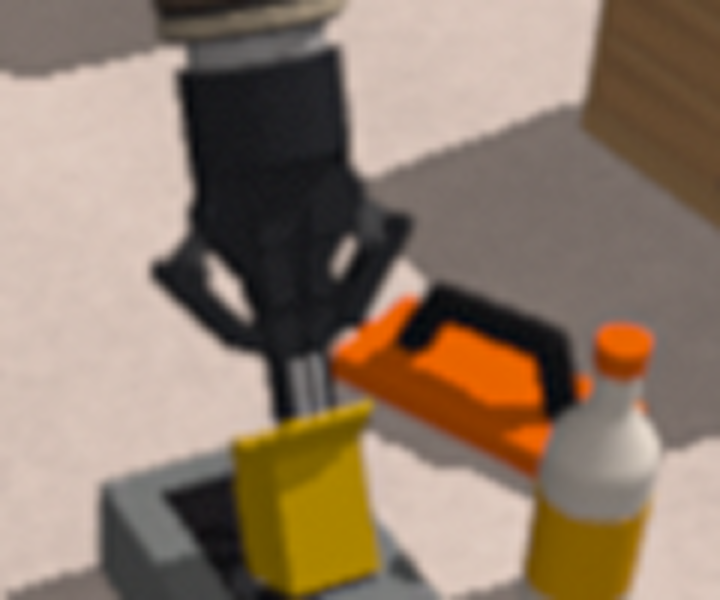

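```bash
python3 -m jog '[[0,[-0.002,0,0.0012],[0,0,0]],[0,[-0.002,0,0.0012],[0,0,0]],[0,[-0.002,0,0.0014],[0,0,0]],[0,[-0.002,0,0.0014],[0,0,0]],[0,[0,0,0],[0,0,0]]]'
python3 - <<'E'
from h import *
go((2.5,0,95))
over("scene",330,120,120,100,6,"n_scene",guardpts(1.7))
E
```

```text
clock: 7.98
position: [0.606, 0.1815, 0.1579]
eef_rot: [0.244, 0.075, 0.966, -0.031]
contact_force: [0.1, 1.0, 0.1]
gripper_width: 0.0001
t 7.98 TCP f,l,u mm [ 4.9  0.1 93.9] tilt 28.5 Fbox [-0.   1.   0.1]
  to [ 2.5  0.  95. ] tool mm [ 1.6 -0.2 -2.1]
```

View pics/n_scene.png

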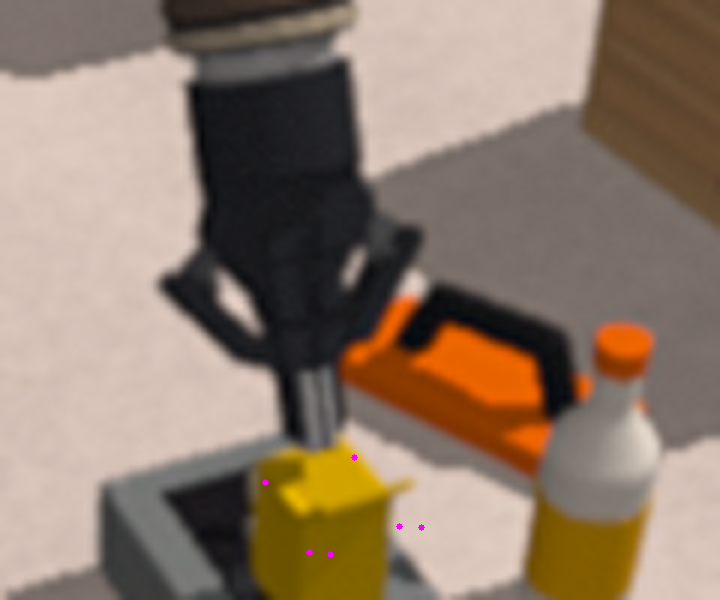

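The guard was falling back (motion blur). I withdraw to the front and look.

```bash
python3 -m jog '[[0,[0.006,0,-0.008],[0,0,0]],[0,[0.012,0,-0.010],[0,0,0]],[0,[0.02,0,-0.01],[0,0,0]],[0,[0.02,0,-0.01],[0,0,0]],[0,[0.018,0,-0.01],[0,0,0]]]'
python3 -m jog '[[0,[0.014,0,0],[0,0,0]],[0,[0.005,0,0.005],[0,0,0]],[0,[0,0,0],[0,0,0]]]'
python3 - <<'E'
from h import *
go((-100,0,60),(-100,0,24))
T=[W(-.047,0,.028),W(-.035,0,0)]
over("scene",330,120,120,100,6,"o_scene",guardpts(1.7)+T)
over("top",190,190,100,100,6,"o_top",guardpts(1.7)+T)
E
```

```text
clock: 8.45
position: [0.5152, 0.196, 0.1637]
eef_rot: [0.244, 0.075, 0.966, -0.031]
contact_force: [0.1, 0.5, 0.4]
gripper_width: 0.0001
clock: 8.7
position: [0.5013, 0.1985, 0.1495]
eef_rot: [0.244, 0.073, 0.967, -0.032]
contact_force: [-1.3, 0.4, 0.6]
gripper_width: 0.0001
t 8.7 TCP f,l,u mm [-101.2    1.5   85.5] tilt 28.4 Fbox [-1.4  0.2  0.6]
  to [-100.    0.   60.] tool mm [11.1 -0.9 23. ]
  to [-100.    0.   24.] tool mm [17.1  0.9 31.7]
```

View pics/o_scene.png

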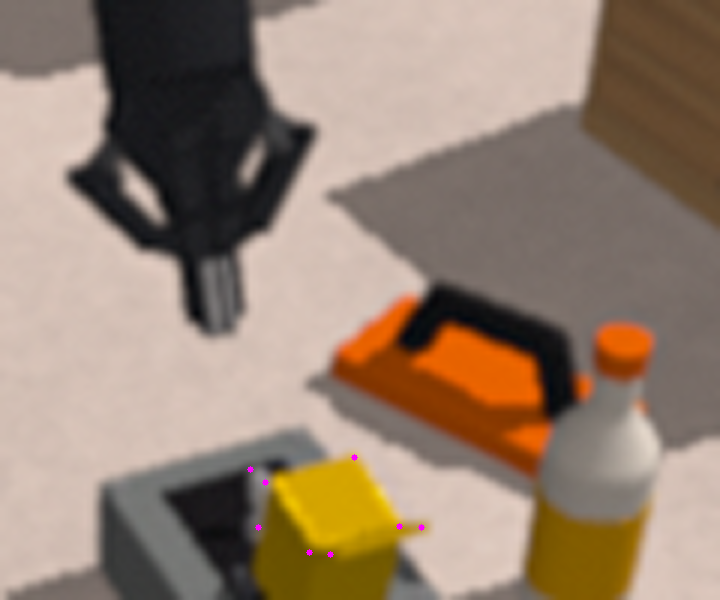

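View pics/o_top.png

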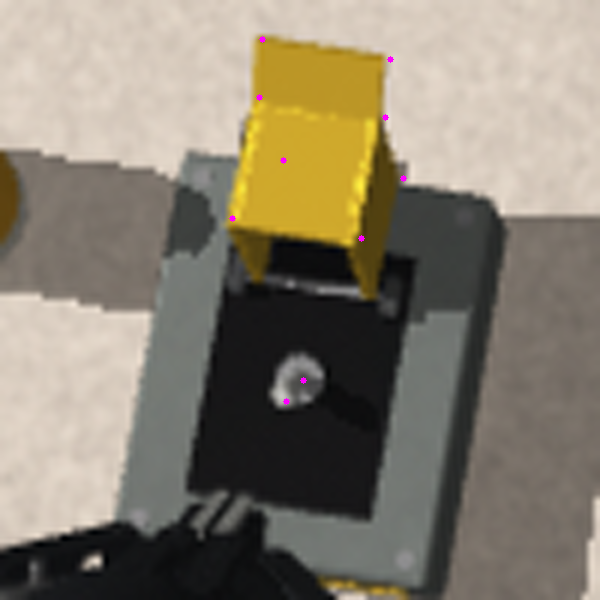

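The guard is fully open (its corners match the 1.70 prediction in both views). The toggle at (300,380) in the top crop is OFF at the expected place. I descend in front of it and push.

```bash
python3 -m jog '[[0,[0.006,0,0.012],[0,0,0]],[0,[0.007,0,0.014],[0,0,0]],[0,[0.007,-0.001,0.014],[0,0,0]],[0,[0.005,0,0.010],[0,0,0]],[0,[0.002,0,0.004],[0,0,0]]]'
python3 -m jog '[[0,[0,0,0],[0,0,0]]]'
python3 - <<'E'
from h import *
go((-80,0,24),(-60,0,24),(-45,0,24))
E
```

```text
clock: 9.22
position: [0.5051, 0.1946, 0.0891]
eef_rot: [0.244, 0.075, 0.966, -0.032]
contact_force: [-0.4, 0.2, -0.2]
gripper_width: 0.0002
clock: 9.3
position: [0.505, 0.1946, 0.0895]
eef_rot: [0.244, 0.075, 0.966, -0.032]
contact_force: [-0.8, 0.2, -0.3]
gripper_width: 0.0002
t 9.3 TCP f,l,u mm [-97.   -1.8  25.5] tilt 28.5 Fbox [-0.8  0.  -0.3]
  to [-80.   0.  24.] tool mm [-14.2   2.1   9.4]
  to [-60.   0.  24.] tool mm [-17.6   0.3   9.5]
  to [-45.   0.  24.] tool mm [-13.2   0.2   7.1]
```

```bash
python3 -m jog '[[0,[-0.007,0.001,0.0045],[0,0,0]],[0,[-0.007,0.001,0.004],[0,0,0]],[0,[-0.005,0,0.0027],[0,0,0]],[0,[-0.003,0,0.0016],[0,0,0]],[0,[-0.002,0,0.001],[0,0,0]]]'
python3 -m jog '[[0,[-0.0018,0,0.001],[0,0,0]],[0,[-0.0018,0,0.001],[0,0,0]],[0,[-0.0018,0,0.001],[0,0,0]],[0,[-0.0018,0,0.001],[0,0,0]],[0,[-0.0018,0,0.001],[0,0,0]]]'
python3 - <<'E'
from h import *
go((-45,0,24))
E
```

```text
clock: 9.72
position: [0.5329, 0.1926, 0.09]
eef_rot: [0.245, 0.075, 0.966, -0.031]
contact_force: [0.3, -0.1, -0.3]
gripper_width: -0.0
clock: 10.13
position: [0.542, 0.1913, 0.0892]
eef_rot: [0.244, 0.074, 0.966, -0.031]
contact_force: [-1.8, 0.1, -0.5]
gripper_width: -0.0
t 10.13 TCP f,l,u mm [-59.8   0.4  25.2] tilt 28.5 Fbox [-1.8 -0.2 -0.5]
  to [-45.   0.  24.] tool mm [-12.5  -0.2   8.1]
```

```bash
python3 -m jog '[[0,[-0.0018,0,0.001],[0,0,0]],[0,[-0.0018,0,0.001],[0,0,0]],[0,[-0.0018,0,0.001],[0,0,0]],[0,[-0.0018,0,0.001],[0,0,0]],[0,[-0.0018,0,0.001],[0,0,0]]]'
python3 -m jog '[[0,[-0.0018,0,0.001],[0,0,0]],[0,[-0.0013,0,0.0007],[0,0,0]],[0,[-0.0013,0,0.0007],[0,0,0]]]'
python3 - <<'E'
from h import *
go((-45,0,24))
crop("scene",330,120,120,100,6,"p_scene")
E
```

```text
clock: 10.55
position: [0.5526, 0.1896, 0.0892]
eef_rot: [0.244, 0.075, 0.966, -0.031]
contact_force: [-1.9, 0.6, 0.6]
gripper_width: -0.0001
clock: 10.8
position: [0.5576, 0.1888, 0.0892]
eef_rot: [0.244, 0.075, 0.966, -0.031]
contact_force: [-1.4, 1.3, 0.4]
gripper_width: 0.0003
t 10.8 TCP f,l,u mm [-44.1   0.3  25.2] tilt 28.5 Fbox [-1.5  1.1  0.4]
  to [-45.   0.  24.] tool mm [ 1.3 -0.2  0.6]
```

View pics/p_scene.png

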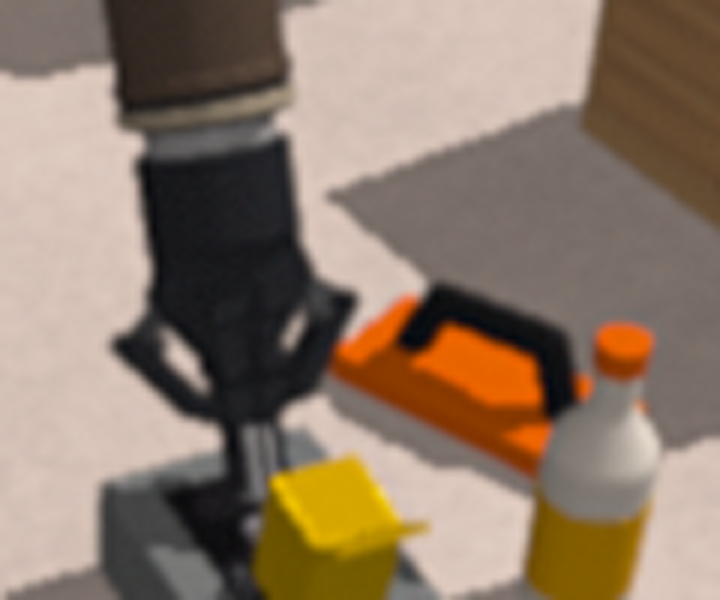

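```bash
python3 -m jog '[[0,[-0.0009,0,0.0005],[0,0,0]],[0,[-0.0009,0,0.0005],[0,0,0]],[0,[-0.0009,0,0.0005],[0,0,0]]]'
python3 -m jog '[[0,[-0.0009,0,0.0005],[0,0,0]],[0,[-0.0009,0,0.0005],[0,0,0]]]'
```

```text
clock: 11.1
position: [0.5591, 0.1885, 0.0886]
eef_rot: [0.243, 0.074, 0.967, -0.031]
contact_force: [-17.0, 2.8, 13.1]
gripper_width: -0.0
clock: 11.27
position: [0.5596, 0.1885, 0.0883]
eef_rot: [0.243, 0.074, 0.967, -0.031]
contact_force: [-31.5, 3.7, 26.3]
gripper_width: -0.0002
```

The toggle is at its stop: force rose to about 40 N at the fingertip, more than I intended. I back off now.

```bash
python3 -m jog '[[0,[0.004,0,-0.002],[0,0,0]],[0,[0.01,0,-0.006],[0,0,0]],[0,[0.016,0,-0.010],[0,0,0]],[0,[0.016,0,-0.016],[0,0,0]],[0,[0.01,0,-0.02],[0,0,0]]]'
python3 -m jog '[[0,[0,0,-0.02],[0,0,0]],[0,[0,0,-0.02],[0,0,0]],[0,[0,0,-0.01],[0,0,0]],[0,[0,0,0],[0,0,0]]]'
python3 - <<'E'
from h import *
go()
T=[W(-.023,0,.028),W(-.035,0,0)]
over("scene",330,120,120,100,6,"q_scene",T)
over("top",190,190,100,100,6,"q_top",T)
E
```

```text
clock: 11.68
position: [0.487, 0.1997, 0.1089]
eef_rot: [0.244, 0.074, 0.966, -0.033]
contact_force: [-0.8, -0.2, 0.7]
gripper_width: -0.0001
clock: 12.02
position: [0.465, 0.2062, 0.1553]
eef_rot: [0.245, 0.075, 0.966, -0.03]
contact_force: [0.9, 0.9, 0.7]
gripper_width: 0.0002
t 12.02 TCP f,l,u mm [-138.2    3.7   91.3] tilt 28.5 Fbox [0.8 1.  0.7]
```

View pics/q_scene.png

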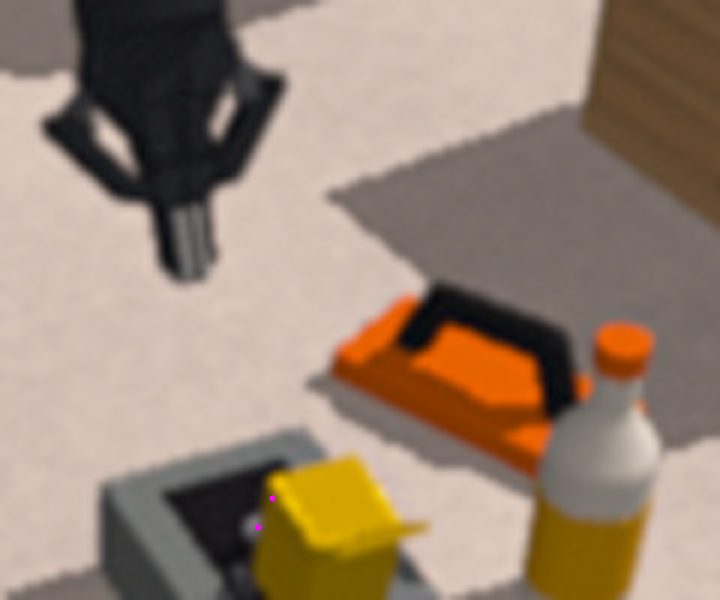

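View pics/q_top.png

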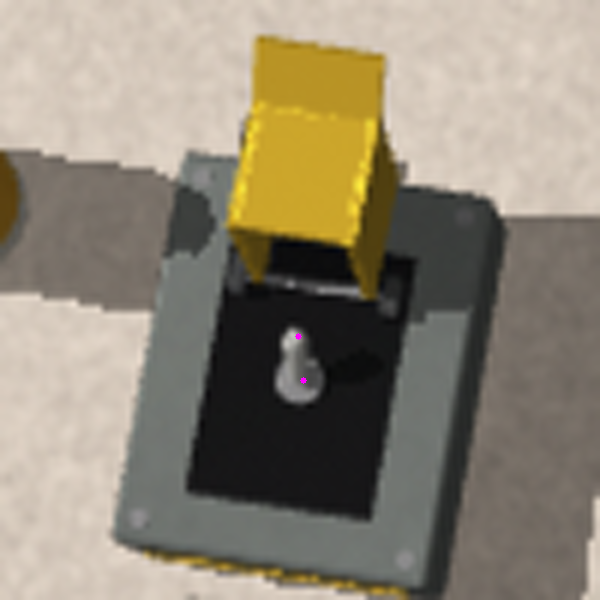

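The toggle is fully ON: its tip at (297,335) sits on the ON prediction. Now I tilt the tool the other way and pass over to behind the guard.

```bash
python3 -m jog '[[0,[0,0,0],[0,5,0]],[0,[0,0,-0.01],[0,7,0]],[0,[0,0,-0.015],[0,7,0]],[0,[0,0,-0.02],[0,7,0]],[0,[-0.01,0,-0.02],[0,2.5,0]]]'
python3 -m jog '[[0,[-0.02,0,0],[0,0,0]],[0,[-0.025,0,0],[0,0,0]],[0,[-0.03,0,0],[0,0,0]],[0,[-0.03,0,0],[0,0,0]],[0,[-0.03,0,0],[0,0,0]]]'
python3 - <<'E'
from h import *
go((125,0,140))
print(manip.get_state()["qpos"])
E
```

```text
clock: 12.53
position: [0.4632, 0.2032, 0.2099]
eef_rot: [0.043, 0.084, 0.995, -0.021]
contact_force: [1.1, 0.1, -1.1]
gripper_width: 0.0001
clock: 12.95
position: [0.5975, 0.1798, 0.2215]
eef_rot: [0.047, 0.084, 0.995, -0.024]
contact_force: [0.6, 0.2, 0.4]
gripper_width: 0.0001
t 12.95 TCP f,l,u mm [ -3.3  -2.8 157.5] tilt 5.5 Fbox [0.6 0.3 0.4]
  to [125.   0. 140.] tool mm [-125.9    6.4   29.7]
[-0.6610475   0.41966814  0.32998697  1.68726021 -0.05912111  0.99092759
  1.06999433]
```

```bash
python3 -m jog '[[0,[-0.03,0.002,0],[0,0,0]],[0,[-0.03,0.002,0],[0,0,0]],[0,[-0.03,0.002,0],[0,0,0]],[0,[-0.03,0,0],[0,5,0]],[0,[-0.015,0,0],[0,7,0]]]'
python3 -m jog '[[0,[0,0,0],[0,7,0]],[0,[0,0,0],[0,7,0]],[0,[0,0,0],[0,6,0]],[0,[0,0,0],[0,0,0]]]'
python3 - <<'E'
from h import *
s,p,R=pose();print(R.round(3))
go((120,0,110),(118,0,62),(85,0,62))
print(manip.get_state()["qpos"])
crop("scene",330,120,140,120,5,"r_scene")
E
```

```text
clock: 13.37
position: [0.73, 0.1644, 0.234]
eef_rot: [-0.054, 0.086, 0.995, -0.014]
contact_force: [2.2, 0.7, 0.1]
gripper_width: 0.0005
clock: 13.7
position: [0.729, 0.161, 0.2225]
eef_rot: [-0.235, 0.09, 0.968, -0.002]
contact_force: [-0.6, -0.8, -5.3]
gripper_width: 0.0002
[[-0.89   0.026 -0.455]
 [ 0.044  0.999 -0.029]
 [ 0.454 -0.046 -0.89 ]]
t 13.7 TCP f,l,u mm [129.5  -2.  158.5] tilt -27.1 Fbox [-0.4 -0.9 -5.3]
  to [120.   0. 110.] tool mm [-13.4   4.   47.4]
  to [118.   0.  62.] tool mm [-20.    2.2  43.6]
  to [85.  0. 62.] tool mm [29.4 -0.9 15. ]
[-0.29566468  1.02023844  0.2612909   0.63609534 -0.33309516  1.96349166
  1.22569335]
```

View pics/r_scene.png

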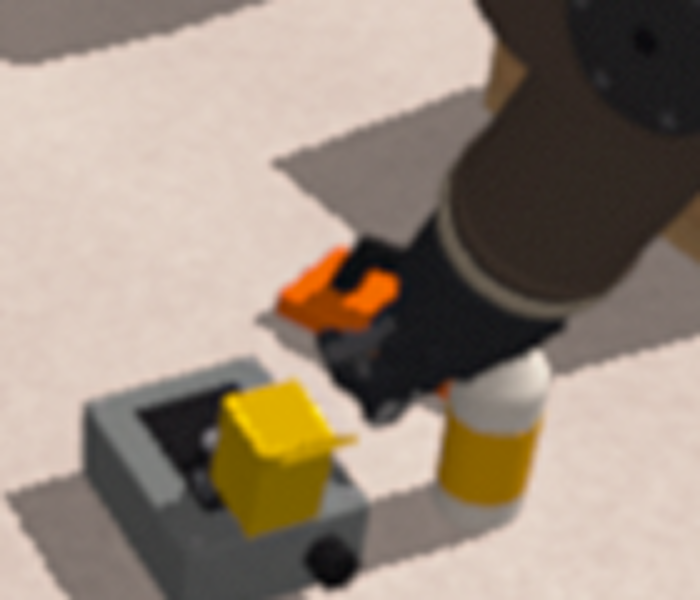

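The gripper is behind the guard and clear. Joint 6 is near its limit (1.96 of 2.0), so I reduce the tilt by 10° before descending.

```bash
python3 -m jog '[[0,[0,0.001,0],[0,-5,0]],[0,[0,0.001,0],[0,-5,0]],[0,[-0.004,0.001,0.012],[0,0,0]],[0,[-0.006,0.001,0.018],[0,0,0]],[0,[-0.006,0,0.018],[0,0,0]]]'
python3 - <<'E'
from h import *
go((118,0,63),(83,0,63))
print(manip.get_state()["qpos"])
E
```

```text
clock: 14.17
position: [0.7312, 0.1677, 0.1865]
eef_rot: [-0.136, 0.086, 0.987, -0.006]
contact_force: [-0.4, -0.3, 0.2]
gripper_width: 0.0002
t 14.17 TCP f,l,u mm [130.7   5.  122.5] tilt -15.6 Fbox [-0.4 -0.4  0.2]
  to [118.   0.  63.] tool mm [-3.8 -3.2 60.8]
  to [83.  0. 63.] tool mm [33.7 -0.8  9.4]
[-0.372742    0.87756495  0.27733974  0.96314808 -0.26807002  1.59447176
  1.26312178]
```

```bash
python3 -m jog '[[0,[0,-0.001,0.015],[0,0,0]],[0,[-0.002,-0.002,0.018],[0,0,0]],[0,[-0.002,-0.001,0.015],[0,3,0]],[0,[0,0,0.008],[0,5,0]],[0,[0,0,0.002],[0,0,0]]]'
python3 - <<'E'
from h import *
s,p,R=pose()
b=np.radians(23.5);s_,c_=np.sin(b),np.cos(b)
o=np.array([11*(s_+c_),0,11*(c_-s_)]);print(o)
tg=[(100,0,58),(70,0,57)]+[(95*np.cos(a),0,95*np.sin(a)) for a in np.radians(47.6+np.array([0,15,30,45,55]))]
go(*[np.round(np.array(t)+o,1) for t in tg])
print(s["qpos"])
crop("scene",330,120,140,120,5,"s_scene")
E
```

```text
clock: 14.58
position: [0.7159, 0.1614, 0.1235]
eef_rot: [-0.211, 0.088, 0.973, -0.002]
contact_force: [-0.2, -0.4, -2.1]
gripper_width: -0.0003
[14.47390058  0.          5.70142106]
t 14.58 TCP f,l,u mm [116.6  -3.6  59.5] tilt -24.4 Fbox [-0.1 -0.4 -2.1]
  to [114.5   0.   63.7] tool mm [ 3.7  3.3 -3.1]
  to [84.5  0.  62.7] tool mm [26.9 -0.7 13.3]
  to [78.5  0.  75.9] tool mm [10.9 -0.7 -9.5]
  to [58.2  0.  90. ] tool mm [24.3 -1.1 -4.5]
  to [34.9  0.  98.5] tool mm [24.7 -0.9  1.9]
  to [ 10.2   0.  100.6] tool mm [23.4 -0.7  8.3]
  to [-6.2  0.  98.4] tool mm [14.  -0.3  8.8]
[-0.32841641  0.99705115  0.2513256   0.9084026  -0.30513078  1.67597142
  1.27821021]
```

View pics/s_scene.png

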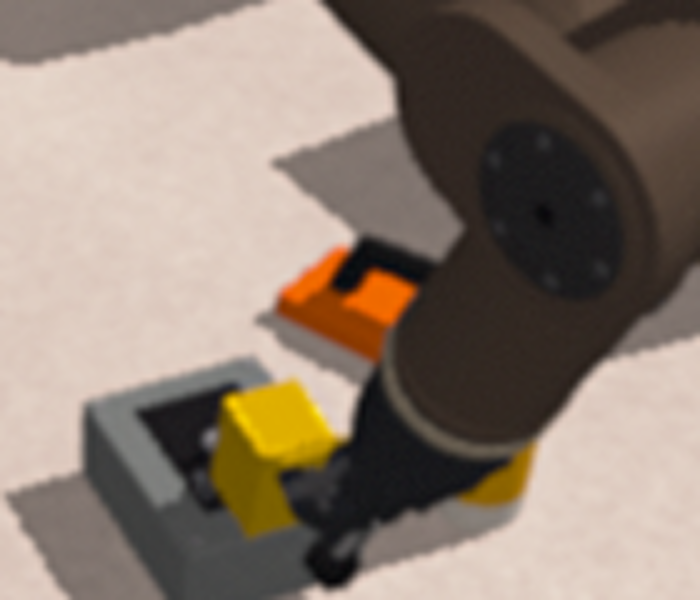

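```bash
python3 -m jog '[[0,[0.007,0.001,0.001],[0,0,0]],[0,[0.007,0.001,0.002],[0,0,0]],[0,[0.007,0.001,0.002],[0,0,0]],[0,[0.006,0,0.002],[0,0,0]],[0,[0.003,0,0.001],[0,0,0]]]'
python3 - <<'E'
from h import *
go((84.5,0,62.7),(78.5,0,76),(58,0,90))
crop("scene",330,120,140,120,5,"t_scene")
E
```

```text
clock: 15.05
position: [0.6877, 0.1722, 0.1348]
eef_rot: [-0.205, 0.086, 0.975, 0.0]
contact_force: [-0.2, 0.7, -0.2]
gripper_width: -0.0
t 15.05 TCP f,l,u mm [87.1  3.  70.8] tilt -23.6 Fbox [-0.3  0.7 -0.2]
  to [84.5  0.  62.7] tool mm [-1.  -2.8  8.5]
  to [78.5  0.  76. ] tool mm [10.8 -0.6 -9.8]
  to [58.  0. 90.] tool mm [24.4 -0.9 -4.6]
```

View pics/t_scene.png

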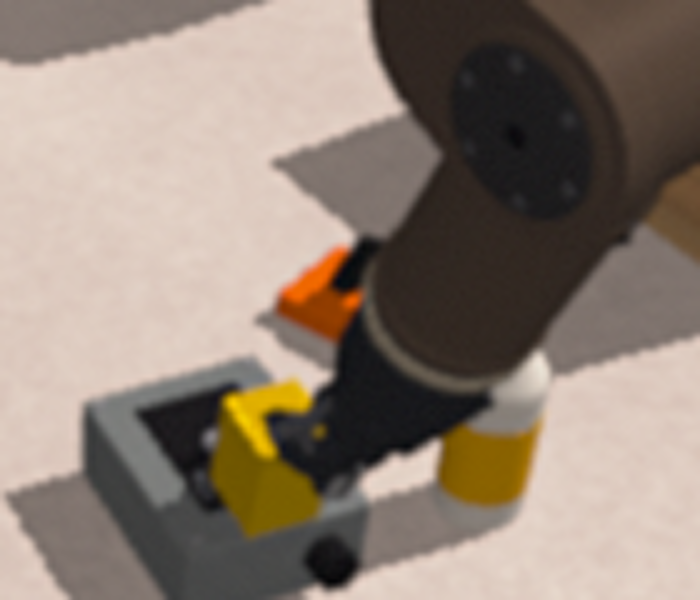

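```bash
python3 -m jog '[[0,[-0.001,-0.001,0.004],[0,0,0]],[0,[0.001,-0.001,0.004],[0,0,0]],[0,[0.002,0,0.001],[0,0,0]],[0,[0.002,0,0.0005],[0,0,0]],[0,[0.001,0,0],[0,0,0]]]'
python3 - <<'E'
from h import *
go((78.5,0,76),(58,0,90))
E
```

```text
clock: 15.52
position: [0.6789, 0.1704, 0.1255]
eef_rot: [-0.208, 0.087, 0.974, -0.001]
contact_force: [0.2, -0.0, -0.0]
gripper_width: 0.0001
t 15.52 TCP f,l,u mm [78.6 -0.1 61.5] tilt -24.0 Fbox [ 0.2  0.  -0. ]
  to [78.5  0.  76. ] tool mm [  6.   -0.5 -13.2]
  to [58.  0. 90.] tool mm [24.4 -1.  -4.5]
```

Still no contact, and the tip is under the lip from behind. Now I lift and push forward along the arc.

```bash
python3 -m jog '[[0,[0.001,0,-0.003],[0,0,0]],[0,[0.0015,0,-0.0035],[0,0,0]],[0,[0.002,0,-0.0035],[0,0,0]],[0,[0.002,0,-0.003],[0,0,0]],[0,[0.0025,0,-0.002],[0,0,0]]]'
python3 - <<'E'
from h import *
go((58,0,90))
E
python3 -m jog '[[0,[0.0035,0,-0.001],[0,0,0]],[0,[0.0035,0,-0.001],[0,0,0]],[0,[0.0035,0,-0.001],[0,0,0]]]'
python3 - <<'E'
from h import *
go((58,0,90),(35,0,98.5))
crop("scene",330,120,140,120,5,"u_scene")
E
```

```text
clock: 15.93
position: [0.6774, 0.1715, 0.144]
eef_rot: [-0.207, 0.087, 0.974, -0.001]
contact_force: [1.1, -0.5, -0.1]
gripper_width: -0.0002
t 15.93 TCP f,l,u mm [77.   0.8 80. ] tilt -23.9 Fbox [ 1.2 -0.3 -0.1]
  to [58.  0. 90.] tool mm [21.4 -1.6 -1.4]
clock: 16.18
position: [0.6686, 0.1733, 0.1505]
eef_rot: [-0.208, 0.087, 0.974, -0.001]
contact_force: [-0.4, 0.0, -0.0]
gripper_width: 0.0001
t 16.18 TCP f,l,u mm [68.   1.3 86.5] tilt -23.9 Fbox [-0.4 -0.  -0. ]
  to [58.  0. 90.] tool mm [10.5 -1.6  0.9]
  to [35.   0.  98.5] tool mm [24.5 -0.8  1.6]
```

View pics/u_scene.png

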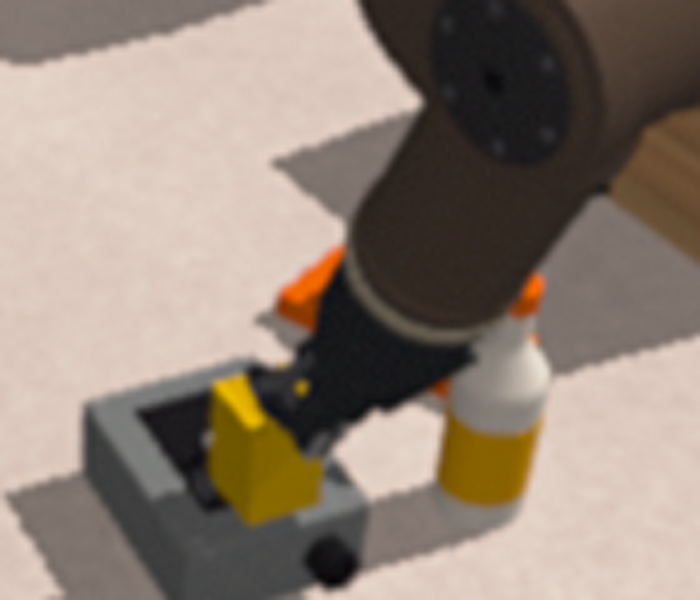

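The guard is tipping forward with forces under about 1 N. Continuing.

```bash
python3 -m jog '[[0,[0.0035,0,-0.0003],[0,0,0]],[0,[0.0035,0,0],[0,0,0]],[0,[0.0035,0,0],[0,0,0]],[0,[0.004,0,0.0002],[0,0,0]],[0,[0.004,0,0.0003],[0,0,0]]]'
python3 -m jog '[[0,[0.004,0,0.0003],[0,0,0]],[0,[0.004,0,0.0005],[0,0,0]],[0,[0.004,0,0.0008],[0,0,0]],[0,[0.004,0,0.001],[0,0,0]],[0,[0.004,0,0.001],[0,0,0]]]'
python3 - <<'E'
from h import *
go((10.2,0,100.6),(-6.2,0,98.4))
crop("scene",330,120,140,120,5,"v_scene")
E
```

```text
clock: 16.65
position: [0.6518, 0.1764, 0.1577]
eef_rot: [-0.208, 0.087, 0.974, -0.001]
contact_force: [0.2, -0.6, 0.6]
gripper_width: -0.0002
clock: 17.07
position: [0.6323, 0.18, 0.1624]
eef_rot: [-0.208, 0.087, 0.974, -0.001]
contact_force: [-0.1, -0.5, -0.5]
gripper_width: 0.0
t 17.07 TCP f,l,u mm [31.1  2.5 98.4] tilt -23.9 Fbox [-0.  -0.5 -0.5]
  to [ 10.2   0.  100.6] tool mm [19.9 -3.   6.6]
  to [-6.2  0.  98.4] tool mm [14.1 -0.3  8.7]
```

View pics/v_scene.png

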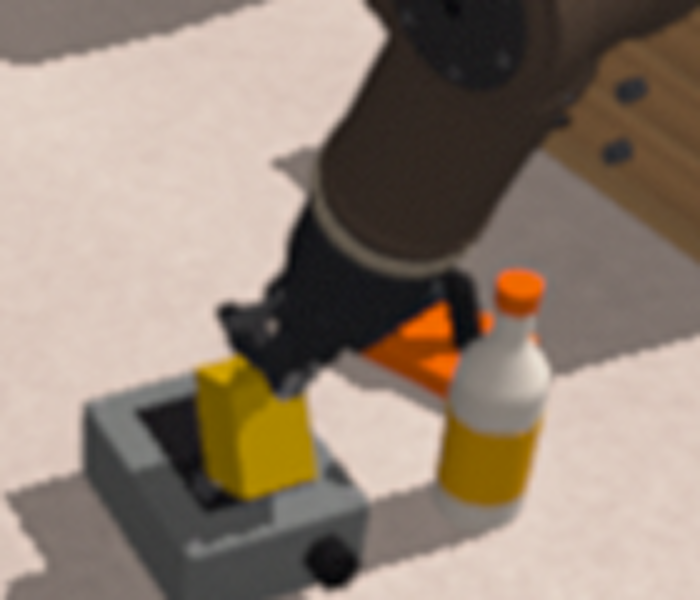

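```bash
python3 -m jog '[[0,[0.004,-0.0005,0.0012],[0,0,0]],[0,[0.004,-0.0005,0.0013],[0,0,0]],[0,[0.004,-0.0005,0.0014],[0,0,0]],[0,[0.003,0,0.0012],[0,0,0]],[0,[0.003,0,0.0012],[0,0,0]]]'
python3 -m jog '[[0,[0.0025,0,0.0013],[0,0,0]],[0,[0.0025,0,0.0013],[0,0,0]],[0,[0.002,0,0.0012],[0,0,0]],[0,[0.002,0,0.0012],[0,0,0]]]'
python3 - <<'E'
from h import *
go((-6.2,0,98.4))
crop("scene",330,120,140,120,5,"w_scene")
E
```

```text
clock: 17.53
position: [0.6134, 0.1817, 0.164]
eef_rot: [-0.208, 0.087, 0.974, -0.001]
contact_force: [0.1, 0.4, 0.1]
gripper_width: 0.0
clock: 17.87
position: [0.6035, 0.1834, 0.163]
eef_rot: [-0.208, 0.087, 0.974, -0.001]
contact_force: [-0.8, -1.1, 0.6]
gripper_width: 0.0004
t 17.87 TCP f,l,u mm [ 2.1  1.7 99. ] tilt -23.9 Fbox [-0.6 -1.2  0.6]
  to [-6.2  0.  98.4] tool mm [ 7.3 -1.8  3.9]
```

View pics/w_scene.png

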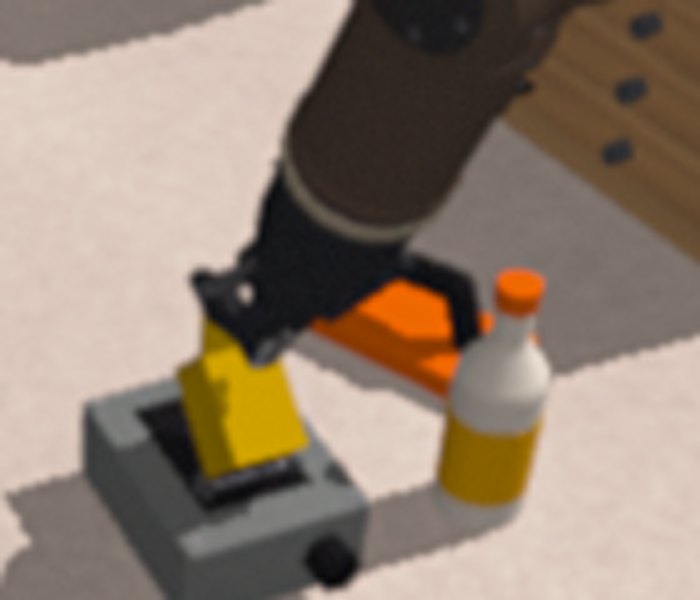

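```bash
python3 -m jog '[[0,[0.002,0,0.001],[0,0,0]],[0,[0.001,0,0.0005],[0,0,0]],[0,[0,0,0],[0,0,0]]]'
python3 - <<'E'
from h import *
go((-6.2,0,98.4))
crop("scene",330,120,140,120,5,"x_scene")
E
```

```text
clock: 18.17
position: [0.6002, 0.1841, 0.1629]
eef_rot: [-0.208, 0.087, 0.974, -0.001]
contact_force: [-0.5, 0.7, 0.8]
gripper_width: 0.0002
t 18.17 TCP f,l,u mm [-1.3  1.8 98.9] tilt -23.9 Fbox [-0.6  0.6  0.8]
  to [-6.2  0.  98.4] tool mm [ 4.3 -1.9  2.5]
```

View pics/x_scene.png

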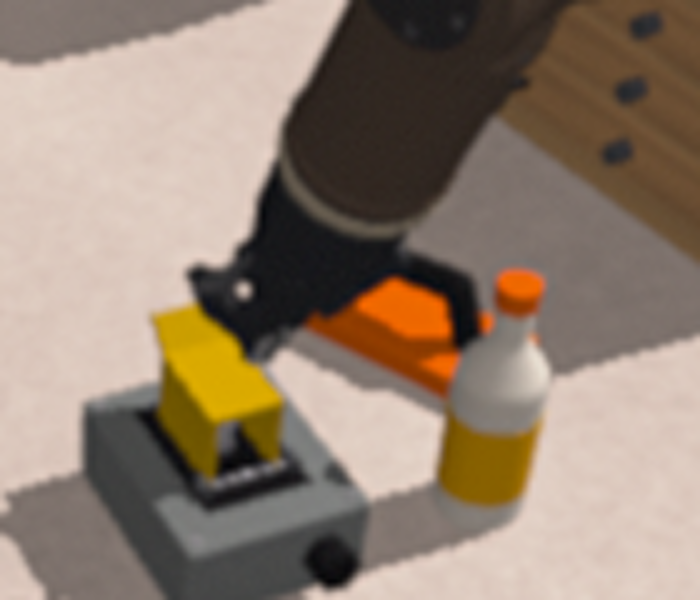

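The guard has dropped shut. I withdraw upward and back, then check.

```bash
python3 -m jog '[[0,[0,0,-0.006],[0,0,0]],[0,[0,0,-0.015],[0,0,0]],[0,[0,0,-0.025],[0,0,0]],[0,[0,0,-0.03],[0,0,0]],[0,[0,0,-0.03],[0,0,0]]]'
python3 -m jog '[[0,[0,0,-0.02],[0,0,0]],[0,[0,0,-0.01],[0,0,0]],[0,[0,0,0],[0,0,0]],[0,[0,0,0],[0,0,0]],[0,[0,0,0],[0,0,0]]]'
python3 - <<'E'
from h import *
go();print(manip.get_state()["qpos"])
im=manip.grab_frame("scene");cv2.imwrite("pics/y_full.png",im)
over("scene",330,165,120,90,6,"y_scene",guardpts(0),im)
im=manip.grab_frame("top");cv2.imwrite("pics/y_top.png",im)
E
```

```text
clock: 18.63
position: [0.6436, 0.1801, 0.2612]
eef_rot: [-0.208, 0.087, 0.974, -0.001]
contact_force: [0.2, -0.1, -0.7]
gripper_width: 0.0002
clock: 19.05
position: [0.655, 0.1792, 0.2862]
eef_rot: [-0.208, 0.087, 0.974, -0.001]
contact_force: [0.1, 0.5, -0.7]
gripper_width: 0.0001
t 19.05 TCP f,l,u mm [ 53.7   5.1 222.2] tilt -24.0 Fbox [ 0.1  0.5 -0.7]
[-0.38255875  0.78279946  0.26410791  0.94938374 -0.29260059  1.83625887
  1.21921307]
```

View pics/y_full.png

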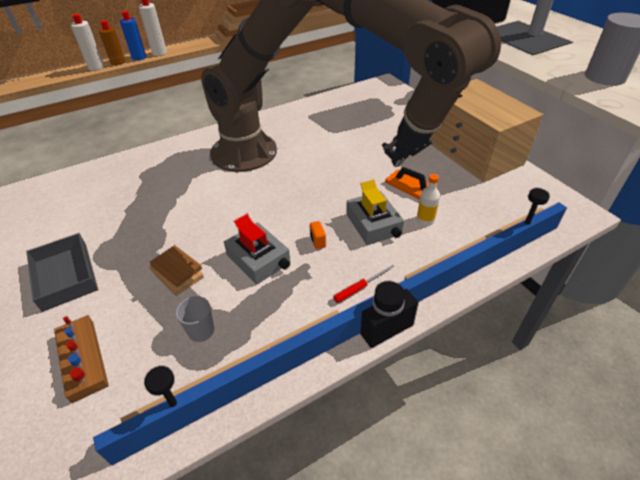

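View pics/y_scene.png

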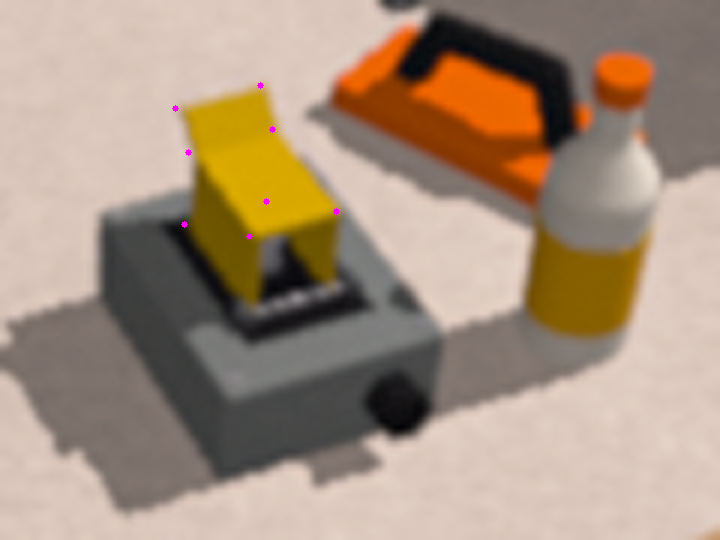

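View pics/y_top.png

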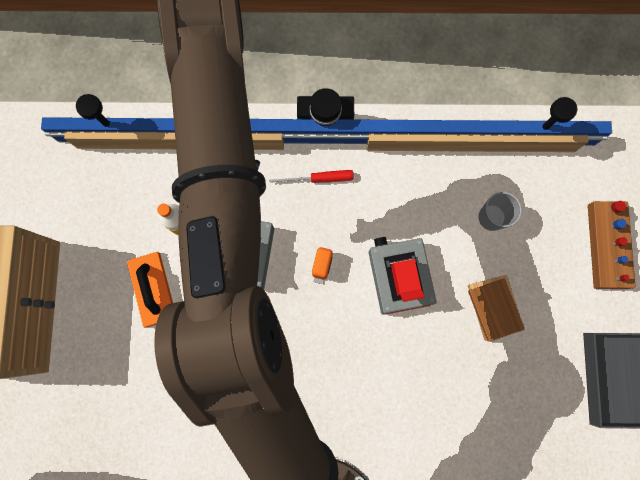

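The guard is shut, exactly as it looked at the start, and the toggle shows through the rear opening leaning back. Nothing else has moved, and the arm is clear of everything.

```bash
python3 -c "
from station import manip
print(manip.sign_off())"
```

```text
the job is handed in; nothing more can be done
None
```

The dust extractor is switched on and its yellow guard is shut again, done in the order you asked. I handed the job in at about 19 s of the 64 s.

- **Guard open:** I lifted it with the closed fingertips hooked under the lip, at about 1 N. It fell back and stayed at its stop, matching the 1.70 rad prediction in the top and scene views.
- **Toggle:** I pushed it to the back until it stopped. In the top view its tip sat on the ON prediction.
- **Guard shut:** I tipped it forward from behind and it dropped shut by itself.
- **Final check:** In the scene view the guard matches its starting picture. The router switch, bottle, tape and other bystanders are where they were. The robot was clear and touching nothing.

Three things went less well than planned:

- **First lift attempt:** Pushing with a vertical finger jammed on the lip edge at about 15 N. I backed off, the guard dropped shut from a few degrees, and I redid it with the tool tilted.
- **Toggle stop:** The force rose briefly to about 40 N at the fingertip when the toggle reached its stop, before I backed off. The wrist limit is 120 N.
- **Toggle under the shut guard:** After closing, the toggle can only be glimpsed through the opening at the back, so its ON position was measured just before the guard was shut.

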